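Slide the mirror plate out over the riser's edge and hold it

TASK

The black mirror plate is pinned to the blue riser. Pull the red-knobbed pin up out of it and set the pin down in the yellow tray without dropping it in; then slide the plate straight out over the riser's edge, mirror end first, until the middle of its white line is over that edge, so that the screw under the mirror mount can be reached from below. The plate is front-heavy there: do not let it tip, and finish still holding it flat on the riser, leaving the other things on the table alone.

Things in the scene. Friction and masses are not known exactly. Their poses are not given: they have to be found in the camera images.
- riser: fixed blue slotted platform on four posts, 140 mm (its x) by 260 mm (its y) and 90 mm high; origin on the table under its centre. Its top is flat at 90 mm; a slot 26 mm wide runs along its y through the middle. Its outer edge, over which the plate is to be slid, is the end at its y = -130 mm, so outward is its -y. It stays where it stands.
- riser_edge (a point): middle of the riser's outer edge, on its top face (riser y = -130 mm, z = 90 mm); axes as the riser's
- plate: loose black plate, 50 mm wide (x), 260 mm long (y), 12.7 mm thick, 0.63 to 0.9 kg with its mirror mount, flat on the riser over the slot. Origin: centre of its underside; outward is -y, parallel to the riser's at the start, 10 to 50 mm overhanging. Mass centre about 40 mm outward of the origin. Pin hole at y = +25 mm. Mirror mount at y = -95 mm, up to 80 mm above the plate.
- plate_mark (a point): middle of the white line (6 mm wide) across the plate's top, at plate y = -15 mm, z = 12.7 mm; axes as the plate's. With the line over the riser's edge the mass centre is some 25 mm beyond it: the plate tips unless its tail is held down.
- plate_tail (a point): middle of the top edge of the plate's inner end (plate y = +130 mm, z = 12.7 mm). The tail (plate y = +50 to +125 mm) is bare: its long sides, 50 mm apart, can be pinched from above; the riser's top reaches 45 mm beyond each of them.
- pin: loose pin, 71 mm long, 60 g, upright through the plate into a bush in the slot, so that the plate cannot slide. Origin at its tip, z towards the knob. Shank 10 mm thick, 38.7 mm long; steel flange 22 mm across, 4 mm thick, on the plate; red round knob 24 mm across, 28 mm high. Sprung balls hold it: 8 to 16 N upward over the first 4 mm, then about 5 N; it is clear of the plate after 39 mm.
- pin_knob (a point): middle of the pin's red knob, on the axis, 56.7 mm above the tip (18 mm above the plate's top when home)
- pin_mid (a point): point on the pin's axis 35 mm from the tip, halfway along the pin
- tray: fixed yellow open parts tray, 170 mm (its x) by 130 mm (its y), 25 mm high, walls and floor 3 mm; origin under its centre, on the table; it stands on the left or on the right of the riser
- meter: loose dark handheld meter, 150 by 74 by 32 mm, lying on the table; origin under its centre; leave alone
- lens: loose lens on a post, 105 mm high, foot 40 mm across, standing beyond the riser; origin under its foot; leave alone
- driver: loose green-handled screwdriver, 170 mm long, lying on the table to the left beyond the riser; leave alone
- tape: loose roll of amber tape, 68 mm across, 19 mm high, lying on the table; leave alone
There are look-alikes about, which are no part of the job. Of the things that look like the pin, the smallest one is meant.

How it is judged:
By the outcome, as a careful person would: the job done as asked, in the order asked, and still so for the second after the job is handed in, while the arm keeps its last pose, push and grip.
It also fails if it takes over 51 s, if anything falls off the work surface, if the arm or the gripper's body presses on something with over 40 N, if the wrist force passes 120 N, or if a joint passes its speed limit or range.

ROBOT

A 6-joint arm with a two-finger parallel gripper is mounted at the origin on the work surface. World frame = base frame: x ahead of the robot, y to its left, z up, the work surface at z = 0. Lengths are in m, angles in degrees, forces in N, time in s.
With the tool pointing down it reaches from about 0.3 to 0.875 m from the base axis. Payload 4.2 kg.
Tool frame: the origin (TCP) lies on the centre line of the jaws, within the pads' length; the fingertips stand 17 mm ahead of it and the grasp point (between the pads) lies 2 mm behind it (ctrl.tips_ahead is the y of the fingertips in the tool frame, in m); y points along the fingers, z is the direction in which the jaws open and shut, and the axes are right-handed (so a half turn about y gives the same grasp; the last joint's range is limited). The gripper opens to 85 mm and grips with 20 to 120 N. Pads are 22 mm wide; open, the fingers measure 114 mm over their backs; the gripper's body (76 mm by 85 mm) begins 54 mm behind the grasp point. The pads swing forward as they close: fully open they stand 13 mm farther back than shut.
Start: joints at [-68.812, 18.312, 89.639, -0, 72.044, -1.146], TCP at [0.219, -0.532, 0.248] pointing down, gripper open.
Joint ranges: [-177.97, 177.97], [-48.28, 115.42], [12.27, 149.76], [-77.06, 257.06], [2.81, 150.46], [-146.56, 146.56]. Speed limits (degrees/s): [147.25, 147.25, 180, 180, 180, 180].

INTERFACE

Orientations are given as a 3x3 rotation matrix whose columns are the frame's x, y, z axes.
In Python, from station import ctrl, cams, ticket, finder gives the robot as it stands.
- The arm moves only by the shell command python3 -m crank 'ROWS' [OPENING] [FORCE]. ROWS is JSON, a list of rows, each an object with "linear": the shift along the tool's x, y, z in mm, a list of three; "twist": the turn about the tool's y in rad. In form: [{"linear": [tx, ty, tz], "twist": twist}, ...]. A call has 1 to 8 rows; each row is the pose to reach, as a shift and turn from the pose commanded when the call began, along the tool's axes at that moment; what a row does not reach only later rows make up. A row lasts 1/12 s, in which the tool goes at most 41.7 mm and 7.16 degrees, less where a joint would pass 70% of its speed; a pose out of reach is approached as far as the arm can. A call with a gripper value outside its range is refused whole. OPENING is the finger opening in mm, from 0 to 85.4, set as the call begins (- or left out, the last holds). The fingers move at their own pace and stop on an object; FORCE is the grip in N (left out, the last holds). Time passes only in rows, so rows that repeat a pose let the fingers close. It gives the time, the measured TCP pose, the force and the opening at its end, in the units of the state.
- ctrl.get_state(): the state, without advancing time (a new reading comes with each control period).
- cams.capture(name): name is "scene" or "top" or "wrist"; returns a dict with "pixels" (400x640x3 uint8, red, green, blue), "z_map" (400x640 float32, m along the optical axis (not along the pixel's ray), 0 where there is no reading), "fx", "fy", "cx", "cy" (pixels), "world_to_cam" (4x4, takes a point from world to camera coordinates); the wrist camera has in their place "T_tool_cam" (4x4, takes a point from camera to tool coordinates, whose origin is the TCP and whose axes are the tool frame's). Camera axes: x right, y up, looking along -z (the intrinsics and any distortion apply to the point x, -y, -z); pixel columns grow to the right and rows downward; lengths in m; the calibration is good to about 2 mm. A picture is of the moment at which its call begins: read the wrist's pose just before it.
- ticket.close_job(): hands the job in, once; it reports no verdict.
Trained networks look in the newest picture that a camera, given by its name, has taken for a name from the list of things; names that differ only in an ending like _2 or _b are one class to them, and where a whole thing is asked for, a point or a joint stands for the part that bears it (a point fixed in the world has none). Each returns a list of dicts, best first, with "score" (0 to 1); they miss things now and then, are a little off and sometimes report something else, mostly with a low value. They report only what shows in the picture. A call takes as long as a camera call. They do not tell look-alikes from the thing itself.
- finder.look_for(camera, thing): "location" ([column, row] in pixels, amid what is visible of it).
- finder.pinpoint(camera, thing): "location" ([column, row] in pixels: a listed point, or the origin of a listed thing).
The state is a dict: "t": time; "joint_positions": joint angles; "qd": joint speeds; "effort": joint torques, N m; "tool_pos": TCP position; "ee_rot": TCP orientation; "contact_force": force on the tool from outside, world axes, zero at the start; "ft_torque": the same for the moment, N m; "width": finger opening in m.
Only numpy, scipy, OpenCV 4.12 (cv2) and the standard library are available. Lean on these libraries where they do the work, as an engineer would, in place of code of your own. Each camera call takes 0.05 s, during which the arm holds its last target.

## Working session

There is one attempt and no reset: what is moved stays moved. The work goes in short steps, Python scripts to look and compute and a shell command to move; the robot and the scene stay as the last step left them, time stands still between calls to the robot, and variables do not carry over. Pictures are saved under pics/ and viewed, and the job is handed in when it is done.

```bash
ls; mkdir -p pics; python3 - <<'E'
from station import ctrl,cams,finder
import cv2,numpy as np
s=ctrl.get_state()
for k in s: print(k,np.round(s[k],3).tolist())
print(ctrl.tips_ahead)
for c in ['scene','top']:
    im=cams.capture(c)
    cv2.imwrite(f'pics/{c}0.png',im['pixels'][:,:,::-1])
    print(c,im['fx'],im['fy'],im['cx'],im['cy'],im['world_to_cam'].round(3).tolist(),[k for k in im])
    for t in ['riser','plate','pin','tray','meter','lens','driver','tape']:
        print(t,[(np.round(d['location'],0).tolist(),round(d['score'],2)) for d in finder.look_for(c,t)][:4])
    for t in ['pin_knob','plate_mark','plate_tail','riser_edge','pin_mid','tray','riser','plate']:
        print('P',t,[(np.round(d['location'],1).tolist(),round(d['score'],2)) for d in finder.pinpoint(c,t)][:4])
E
```

```text
pics
t 0.0
joint_positions [-68.814, 18.352, 89.709, 0.001, 72.042, -1.145]
qd [0.116, 0.003, -0.034, 0.058, -0.022, 0.068]
effort [-0.004, -41.553, -23.416, -0.001, 0.008, 0.0]
tool_pos [0.218, -0.531, 0.247]
ee_rot [[-0.925, -0.001, 0.38], [-0.38, 0.002, -0.925], [-0.0, -1.0, -0.002]]
contact_force [-0.439, -0.144, 0.08]
ft_torque [-0.049, -0.035, -0.05]
width 0.085
0.017
scene 444.9382150635314 444.9382150635314 318.5870755802554 201.00977705881402 [[0.276, 0.961, 0.009, -0.19], [-0.628, 0.174, 0.759, 0.308], [0.728, -0.215, 0.651, -1.627], [0.0, 0.0, 0.0, 1.0]] ['pixels', 'z_map', 'fx', 'fy', 'cx', 'cy', 'world_to_cam']
riser [([325.0, 212.0], 0.95)]
plate [([285.0, 203.0], 0.81)]
pin [([293.0, 171.0], 0.64), ([312.0, 163.0], 0.63)]
tray [([423.0, 171.0], 0.77)]
meter [([157.0, 221.0], 0.74)]
lens [([329.0, 262.0], 0.79)]
driver [([429.0, 215.0], 0.53)]
tape [([181.0, 284.0], 0.91)]
P pin_knob [([314.3, 160.5], 0.72), ([297.1, 168.4], 0.54), ([307.7, 191.6], 0.46)]
P plate_mark [([298.1, 195.9], 0.69)]
P plate_tail [([347.4, 183.4], 0.59)]
P riser_edge []
P pin_mid [([312.5, 169.
[... 498 characters left out ...]
332.0, 210.0], 0.88)]
pin [([294.0, 301.0], 0.69), ([317.0, 292.0], 0.68), ([320.0, 208.0], 0.39)]
tray [([171.0, 261.0], 0.91)]
meter [([464.0, 257.0], 0.88)]
lens [([320.0, 145.0], 0.78)]
driver [([201.0, 191.0], 0.69)]
tape [([445.0, 173.0], 0.55), ([304.0, 222.0], 0.28)]
P pin_knob [([296.7, 301.7], 0.86), ([313.0, 291.9], 0.62)]
P plate_mark [([336.9, 205.6], 0.89), ([328.4, 207.9], 0.68)]
P plate_tail [([444.1, 180.6], 0.7), ([280.8, 216.2], 0.62)]
P riser_edge [([359.0, 203.4], 0.93)]
P pin_mid [([321.5, 286.8], 0.8), ([296.6, 291.5], 0.66), ([320.5, 208.9], 0.62), ([174.0, 261.2], 0.37)]
P tray [([174.0, 263.6], 0.87)]
P riser [([310.4, 214.7], 0.94)]
P plate [([330.0, 205.9], 0.63)]
```

View pics/scene0.png

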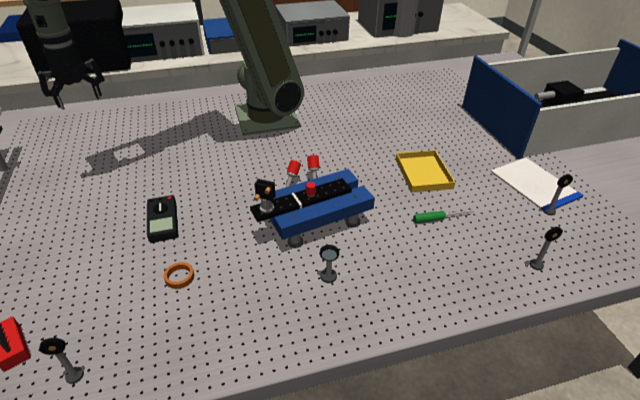

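View pics/top0.png

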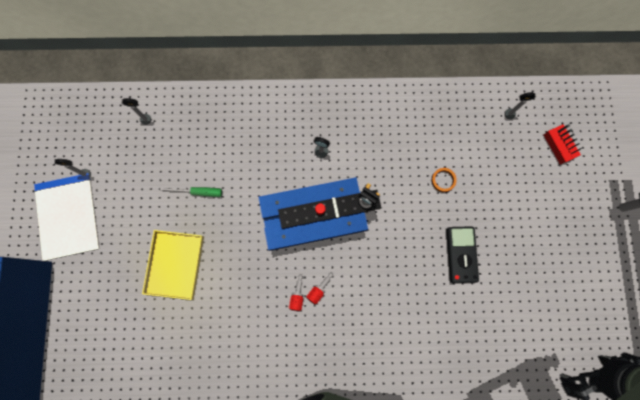

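The scene camera shows the plate on the blue riser: knob at (311,188), white line at (297,200), mirror at (265,192). In the top view the knob is at (320,208), the line at (335,207), the mirror to the right at (370,200) and the tray at (173,265).

Pin candidates in the top view are (320,208) upright in the plate, and two larger red-knobbed pins lying on the table at (296,300) and (318,293). The one in the plate is the smallest and fits the description. Next I'll check it in a close crop and measure.

```bash
cat > h.py <<'E'
import numpy as np,cv2
from station import ctrl,cams,finder
def cap(c):
    s=ctrl.get_state(); im=cams.capture(c)
    if c=='wrist':
        T=np.eye(4);T[:3,:3]=s['ee_rot'];T[:3,3]=s['tool_pos']
        im['c2w']=T@im['T_tool_cam']
    else: im['c2w']=np.linalg.inv(im['world_to_cam'])
    im['s']=s
    return im
def cloud(im):
    v,u=np.mgrid[0:400,0:640]; z=im['z_map']
    P=np.stack([(u-im['cx'])/im['fx']*z,-(v-im['cy'])/im['fy']*z,-z,np.ones_like(z)],-1)
    return (P@im['c2w'].T)[...,:3]
def ray(im,uv,h):
    d=np.array([(uv[0]-im['cx'])/im['fx'],-(uv[1]-im['cy'])/im['fy'],-1])
    d=im['c2w'][:3,:3]@d; o=im['c2w'][:3,3]
    return o+d*(h-o[2])/d[2]
def hsv(im): return cv2.cvtColor(im['pixels'],cv2.COLOR_RGB2HSV)
def proj(im,p):
    q=np.linalg.inv(im['c2w'])@np.append(p,1)
    return im['cx']+im['fx']*q[0]/-q[2], im['cy']-im['fy']*q[1]/-q[2]
E
python3 - <<'E'
from h import *
def rect(pts):
    (c,sz,a)=cv2.minAreaRect(pts.astype(np.float32)*1000); return np.round(c,1),np.round(sz,1),round(a,1)
for c in ['top','scene']:
    im=cap(c);P=cloud(im);H=hsv(im);Hh,S,V=[H[...,i] for i in range(3)]
    Z=P[...,2]; inb=(P[...,0]>.3)&(P[...,0]<.9)&(abs(P[...,1])<.5)
    blue=(Hh>100)&(Hh<125)&(S>120)&inb&(Z>.08)&(Z<.1)
    print(c,'blue',blue.sum(),rect(P[blue][:,:2]),np.median(Z[blue]))
    yel=(Hh>20)&(Hh<35)&(S>120)&inb&(Z<.05)&(P[...,1]>.1)
    print('yel',yel.sum(),rect(P[yel][:,:2]),np.percentile(Z[yel],[2,50,98]))
    blk=(V<70)&inb&(Z>.095)&(Z<.11)&(P[...,1]>-.2)&(P[...,1]<.2)
    print('blk',blk.sum(),rect(P[blk][:,:2]),np.median(Z[blk]))
    red=((Hh<8)|(Hh>172))&(S>130)&inb
    n,l,st,ce=cv2.connectedComponentsWithStats(red.astype(np.uint8))
    for i in range(1,n):
        if st[i,4]>15:
            Q=P[l==i];print('red',ce[i].round(),st[i,4],Q.mean(0).round(4),Q[:,2].max().round(4))
    wh=(S<40)&(V>150)&(Z>.095)&(Z<.11)&inb&(abs(P[...,1])<.15)
    print('white',wh.sum(),P[wh].mean(0),rect(P[wh][:,:2]))
    if c=='top':
        cv2.imwrite('pics/crop1.png',cv2.resize(im['pixels'][160:330,230:420,::-1],None,fx=4,fy=4,interpolation=2)[:600])
E
```

```text
top blue 3542 (array([583.2,  23.5]), array([140.1, 257.7]), 10.6) 0.08959157093162695
yel 3199 (array([462.4, 398.3]), array([131.3, 169.5]), 82.3) [-0.00256375  0.00274698  0.02535843]
blk 1494 (array([673.6,  -2.8]), array([218.5, 256.9]), 10.5) 0.10211870867053174
red [320. 209.] 111 [0.5869 0.0052 0.1262] 0.139
red [456. 277.] 22 [ 0.415  -0.3519  0.0321] 0.0374
red [315. 295.] 183 [0.3757 0.0216 0.0381] 1.227
red [296. 302.] 183 [0.3573 0.0711 0.0313] 0.0415
white 57 [ 0.59395406 -0.03410475  0.10288015] (array([594.1, -34.2]), array([48.3,  7.9]), 11.4)
scene blue 2313 (array([588.5,  19.4]), array([146.3, 269.5]), 10.9) 0.09053106909065678
yel 1773 (array([451. , 409.1]), array([151. , 214.9]), 82.1) [0.00040735 0.00546185 0.02698907]
blk 1407 (array([679. ,  -4.4]), array([223.7, 262.2]), 10.0) 0.10305716994719405
red [312. 163.] 97 [0.3629 0.0706 0.0315] 0.0415
red [299. 169.] 108 [0.381  0.0252 0.029 ] 0.0391
red [311. 189.] 133 [0.5921 0.0051 0.1237] 0.1375
white 33 [ 0.59686884 -0.03939104  0.10412404] (array([612.6, -73.8]), array([45.4, 98.7]), 23.0)
```

View pics/crop1.png

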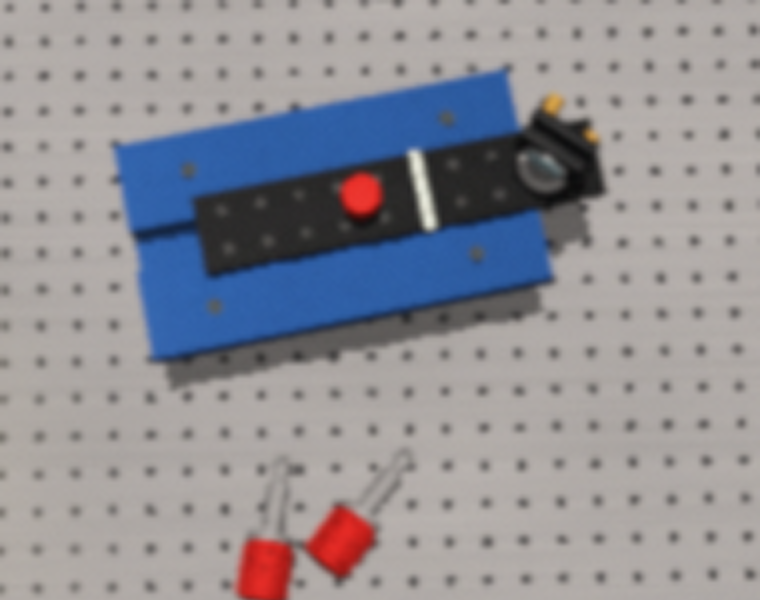

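The crop shows the upright pin at top-view (320,208), through the plate just inboard of the white line. It is visibly the smallest, so that is the one to pull. Heights agree: riser 0.0896, plate top about 0.102, knob top about 0.137. The sizes agree too (140x258 riser, 170x131 tray), with an overhang of about 44 mm. Now I'll move over.

```bash
cat >> h.py <<'E'
def go(target,zang=None):
    s=ctrl.get_state();R=np.array(s['ee_rot']);p=np.array(s['tool_pos'])
    d=R.T@(np.array(target)-p)*1000
    out=[d.round(1).tolist()]
    if zang is not None:
        a=np.degrees(np.arctan2(R[1,2],R[0,2])); e=(zang-a+90)%180-90
        out+=['twist',round(-np.radians(e),3)]
    print('shift',*out,'| t',round(s['t'],2),'p',p.round(4),'w',s['width'],'F',np.round(s['contact_force'],1),'q',np.round(s['joint_positions'],0))
E
python3 -m crank '[{"linear":[-270,0,-178],"twist":-0.68},{"linear":[-270,0,-178],"twist":-0.68},{"linear":[-270,0,-178],"twist":-0.68},{"linear":[-270,0,-178],"twist":-0.68},{"linear":[-270,0,-178],"twist":-0.68},{"linear":[-270,0,-178],"twist":-0.68},{"linear":[-270,0,-178],"twist":-0.68},{"linear":[-270,0,-178],"twist":-0.68}]' 60
python3 -c "
from h import *
go([.587,.0053,.235],10.6)"
```

```text
t: 2.47
tool_pos: [0.4017, -0.262, 0.2486]
ee_rot: [[-0.479, 0.001, 0.878], [-0.878, 0.0, -0.479], [-0.001, -1.0, 0.001]]
contact_force: [0.3, -0.9, 0.7]
width: 0.0602
shift [-323.4, 13.8, 34.5] twist -0.685 | t 2.47 p [ 0.4017 -0.262   0.2486] w 0.060176005094422245 F [ 0.3 -0.9  0.7] q [-35.  10. 101.   0.  69.  -6.]
```

```bash
python3 -m crank '[{"linear":[-323,14,34],"twist":-0.685},{"linear":[-323,14,34],"twist":-0.685},{"linear":[-323,14,34],"twist":-0.685},{"linear":[-323,14,34],"twist":-0.685},{"linear":[-323,14,34],"twist":-0.685},{"linear":[-323,14,34],"twist":-0.685},{"linear":[-323,14,34],"twist":-0.685},{"linear":[-323,14,34],"twist":-0.685}]'
python3 - <<'E'
from h import *
im=cap('wrist')
cv2.imwrite('pics/w1.png',im['pixels'][:,:,::-1])
print(im['T_tool_cam'].round(3).tolist(),im['fx'])
for t in ['pin_knob','plate_mark','plate_tail']:
    print('P',t,[(np.round(d['location'],1).tolist(),round(d['score'],2)) for d in finder.pinpoint('wrist',t)][:3])
P=cloud(im);H=hsv(im)
red=((H[...,0]<8)|(H[...,0]>172))&(H[...,1]>130)
n,l,st,ce=cv2.connectedComponentsWithStats(red.astype(np.uint8))
for i in range(1,n):
    if st[i,4]>100:
        Q=P[l==i];top=Q[Q[:,2]>np.percentile(Q[:,2],80)-.003]
        print(ce[i],st[i,4],Q.mean(0).round(4),np.percentile(Q[:,2],95),(top.min(0)+top.max(0))/2, top.max(0)-top.min(0))
go([.587,.0053,.127],10.6)
E
```

```text
t: 3.13
tool_pos: [0.5869, 0.0051, 0.2342]
ee_rot: [[0.184, 0.001, 0.983], [-0.983, 0.0, 0.184], [-0.0, -1.0, 0.001]]
contact_force: [1.1, -0.7, 0.6]
width: 0.0599
[[-0.001, -0.951, -0.308, -0.079], [0.002, 0.308, -0.951, -0.125], [1.0, -0.001, 0.001, 0.001], [0.0, 0.0, 0.0, 1.0]] 279.70516024193023
P pin_knob [([146.0, 130.3], 0.95), ([132.2, 83.8], 0.89), ([320.4, 201.7], 0.57)]
P plate_mark [([318.1, 230.4], 0.7), ([316.5, 182.1], 0.49), ([320.6, 201.5], 0.39)]
P plate_tail [([318.0, 74.6], 0.75), ([319.9, 230.6], 0.62)]
[123.66118421  78.890625  ] 1216 [0.3621 0.0738 0.0314] 0.03621717240574103 [0.45716867 0.07455882 0.19505902] [0.23146049 0.02545262 0.32730459]
[143.10083256 127.55411656] 1081 [0.3829 0.0258 0.0319] 0.036512298160739864 [0.46595243 0.04491056 0.19501566] [0.21389297 0.0752099  0.3273913 ]
[318.76130653 200.65954774] 796 [0.5884 0.0087 0.1301] 0.13447215823051414 [0.58652195 0.03827448 0.24475726] [0.02724608 0.08848206 0.22790811]
shift [-2.2, 106.8, 2.1] twist 0.001 | t 3.33 p [0.5855 0.0028 0.2338] w 0.060084148866476055 F [ 0.4 -0.1  0.1] q [ -1.  20.  90.  -0.  71. -11.]
```

View pics/w1.png

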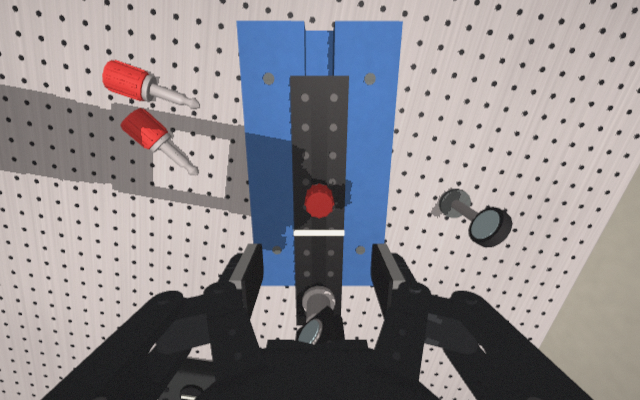

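The wrist view shows the knob at (319,201) centred between the jaws, the white line at (319,232), and the two large pins at the left (125,80) and (145,128). I'll lower and grip.

```bash
python3 -m crank '[{"linear":[0,35,0],"twist":0},{"linear":[0,70,0],"twist":0},{"linear":[0,95,0],"twist":0},{"linear":[0,107,0],"twist":0},{"linear":[0,107,0],"twist":0}]' 60
python3 -m crank '[{"linear":[0,0,0],"twist":0},{"linear":[0,0,0],"twist":0},{"linear":[0,0,0],"twist":0},{"linear":[0,0,0],"twist":0},{"linear":[0,0,0],"twist":0},{"linear":[0,0,0],"twist":0}]' 15 70
python3 - <<'E'
from h import *
im=cap('wrist');cv2.imwrite('pics/w2.png',im['pixels'][:,:,::-1])
E
```

```text
t: 3.75
tool_pos: [0.5826, 0.0007, 0.1243]
ee_rot: [[0.181, -0.007, 0.983], [-0.983, -0.0, 0.181], [-0.001, -1.0, -0.007]]
contact_force: [-0.5, -0.2, 1.1]
width: 0.06
t: 4.25
tool_pos: [0.5878, 0.002, 0.1297]
ee_rot: [[0.183, 0.007, 0.983], [-0.983, -0.001, 0.183], [0.002, -1.0, 0.006]]
contact_force: [2.2, -1.3, 5.7]
width: 0.0218
```

View pics/w2.png

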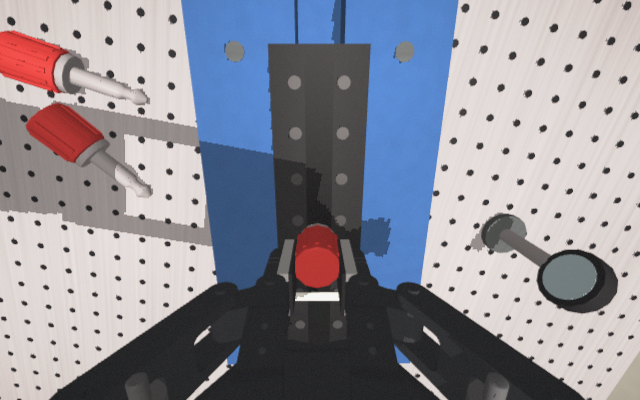

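Fingers have closed on the knob at (317,262); width reads 21.8 mm against a 24 mm knob, so I'm checking whether it's centred in the pads.

```bash
python3 - <<'E'
from h import *
for i in range(3):
    im=cap('wrist');print(np.round(im['s']['tool_pos'],4),im['s']['width'],np.round(im['s']['contact_force'],1))
P=cloud(im);H=hsv(im)
T=np.eye(4);s=im['s'];T[:3,:3]=s['ee_rot'];T[:3,3]=s['tool_pos']
red=((H[...,0]<8)|(H[...,0]>172))&(H[...,1]>130);red[:,:200]=0
Q=P[red]; Q=(Q-T[:3,3])@T[:3,:3]
z=Q[:,1]; print('tool y pct',np.percentile(z,[1,5,30,50,90]))
m=np.percentile(z,5); top=Q[z<m+.003]
print(top.min(0).round(4),top.max(0).round(4),np.median(top,0))
cv2.imwrite('pics/w3.png',cv2.resize(im['pixels'][200:350,220:420,::-1],None,fx=4,fy=4))
im=cap('top');P=cloud(im);H=hsv(im)
red=((H[...,0]<8)|(H[...,0]>172))&(H[...,1]>130)&(P[...,2]>.08)&(P[...,2]<.15)
print(P[red].mean(0),red.sum())
E
```

```text
[0.5878 0.002  0.1296] 0.02157796836761515 [ 2.8 -1.2  6.3]
[0.5878 0.002  0.1297] 0.021521682330421822 [ 2.2 -1.9  6.6]
[0.5878 0.002  0.1297] 0.02176413249334292 [ 3.  -1.2  7.2]
tool y pct [-0.00541556 -0.00483361 -0.00395556 -0.00342271  0.01351166]
[-0.0787 -0.1245 -0.0105] [ 0.0072 -0.0018  0.0113] [-0.00537137 -0.00389966  0.00057721]
[nan nan nan] 0<stdin>:14: RuntimeWarning: Mean of empty slice.
  ret = um.true_divide(
```

View pics/w3.png

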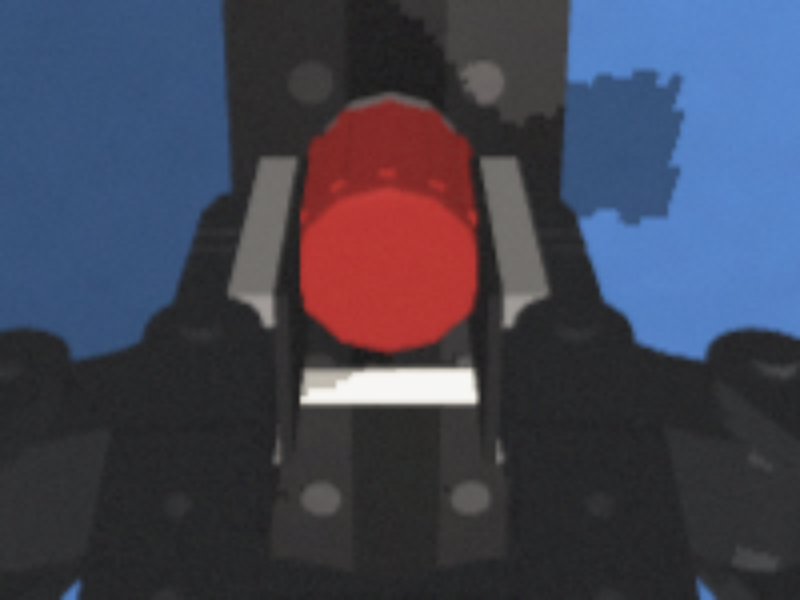

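The knob's top face is whole between the pads, about 5 mm to the tail side of centre but within the 22 mm pads. That is good enough, so I'll pull up.

```bash
python3 -m crank '[{"linear":[0,-3,0],"twist":0},{"linear":[0,-6,0],"twist":0},{"linear":[0,-9,0],"twist":0},{"linear":[0,-12,0],"twist":0},{"linear":[0,-16,0],"twist":0},{"linear":[0,-21,0],"twist":0},{"linear":[0,-27,0],"twist":0},{"linear":[0,-33,0],"twist":0}]'
python3 -m crank '[{"linear":[0,-8,0],"twist":0},{"linear":[0,-16,0],"twist":0},{"linear":[0,-26,0],"twist":0},{"linear":[0,-36,0],"twist":0},{"linear":[0,-46,0],"twist":0},{"linear":[0,-56,0],"twist":0},{"linear":[0,-56,0],"twist":0}]'
python3 - <<'E'
from h import *
im=cap('wrist');cv2.imwrite('pics/w4.png',im['pixels'][:,:,::-1])
im=cap('scene');cv2.imwrite('pics/s4.png',cv2.resize(im['pixels'][130:260,220:460,::-1],None,fx=3.3,fy=3.3))
im=cap('top');P=cloud(im);H=hsv(im)
wh=(H[...,1]<40)&(H[...,2]>150)&(P[...,2]>.095)&(P[...,2]<.11)&(abs(P[...,1])<.15)
print('white',wh.sum(),P[wh].mean(0))
E
```

```text
t: 5.17
tool_pos: [0.5852, 0.0023, 0.1604]
ee_rot: [[0.183, -0.001, 0.983], [-0.983, -0.0, 0.183], [0.0, -1.0, -0.001]]
contact_force: [1.8, 0.3, -1.3]
width: 0.0215
t: 5.75
tool_pos: [0.5867, 0.0023, 0.2191]
ee_rot: [[0.183, 0.005, 0.983], [-0.983, -0.0, 0.183], [0.001, -1.0, 0.005]]
contact_force: [1.4, 0.3, -0.0]
width: 0.0215
white 30 [ 0.58280011 -0.03616483  0.1028322 ]
```

View pics/w4.png

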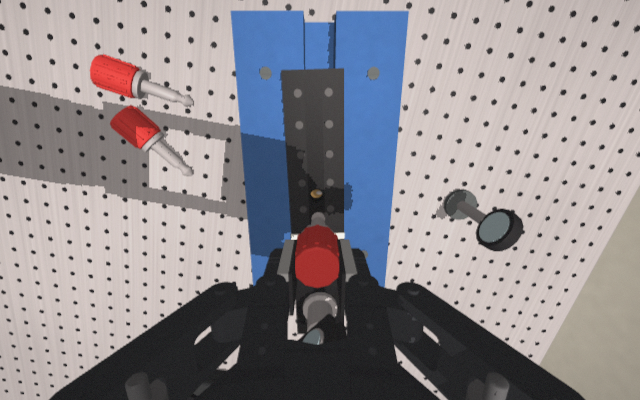

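View pics/s4.png

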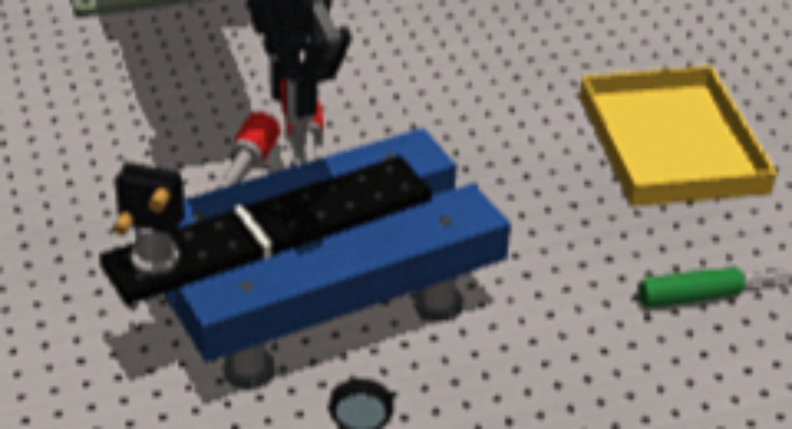

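The pin is out and hanging upright in the jaws, with the bare hole in the plate at wrist (316,194), and the plate hasn't moved. Next is the tray.

```bash
python3 -c "
from h import *
go([.492,.394,.22],82.3)"
```

```text
shift [-402.1, -3.8, -20.1] twist -1.252 | t 5.9 p [0.5853 0.0023 0.2162] w 0.021645915775073556 F [ 0.1  0.5 -0.9] q [ -1.  20.  91.  -0.  68. -11.]
```

```bash
python3 -m crank '[{"linear":[-25,0,-1],"twist":-0.08},{"linear":[-60,0,-3],"twist":-0.19},{"linear":[-95,0,-5],"twist":-0.3},{"linear":[-130,0,-7],"twist":-0.41},{"linear":[-165,0,-8],"twist":-0.52},{"linear":[-200,0,-10],"twist":-0.63},{"linear":[-235,0,-12],"twist":-0.74},{"linear":[-260,0,-13],"twist":-0.81}]'
python3 -c "
from h import *
go([.492,.394,.12],82.3)"
```

```text
t: 6.57
tool_pos: [0.5238, 0.258, 0.2153]
ee_rot: [[0.842, -0.002, 0.54], [-0.54, -0.0, 0.842], [-0.002, -1.0, -0.001]]
contact_force: [-0.5, -0.0, 0.0]
width: 0.0219
shift [-100.0, 95.4, 97.4] twist -0.436 | t 6.57 p [0.5238 0.258  0.2153] w 0.02186595604327441 F [-0.5 -0.   0. ] q [ 25.  20.  91.   0.  68. -32.]
```

```bash
python3 -m crank '[{"linear":[-22,2,21],"twist":-0.1},{"linear":[-44,10,43],"twist":-0.19},{"linear":[-66,30,64],"twist":-0.29},{"linear":[-85,50,82],"twist":-0.37},{"linear":[-96,70,93],"twist":-0.42},{"linear":[-100,90,97],"twist":-0.436},{"linear":[-100,95,97],"twist":-0.436},{"linear":[-100,95,97],"twist":-0.436}]'
python3 - <<'E'
from h import *
im=cap('wrist');cv2.imwrite('pics/w5.png',im['pixels'][:,:,::-1])
go([.492,.394,.07],82.3)
im=cap('scene');cv2.imwrite('pics/s5.png',cv2.resize(im['pixels'][100:220,350:520,::-1],None,fx=4,fy=4))
E
```

```text
t: 7.23
tool_pos: [0.4929, 0.3906, 0.1187]
ee_rot: [[0.99, -0.004, 0.14], [-0.14, -0.004, 0.99], [-0.004, -1.0, -0.004]]
contact_force: [1.0, -0.6, -0.5]
width: 0.0213
shift [-2.4, 50.5, 3.0] twist -0.007 | t 7.28 p [0.494  0.3908 0.1205] w 0.022018816719237472 F [0.2 0.2 0.1] q [ 37.  29.  92.  -0.  59. -45.]
```

View pics/w5.png

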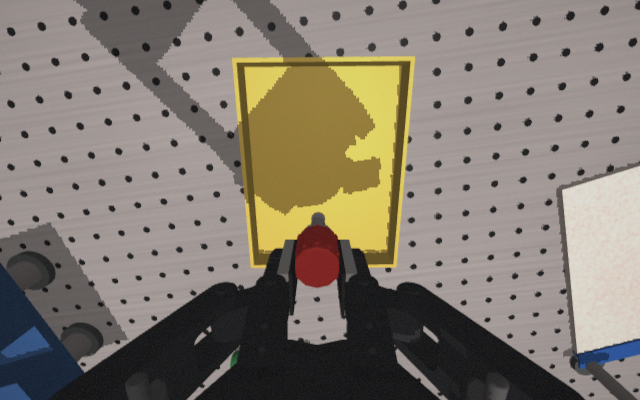

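View pics/s5.png

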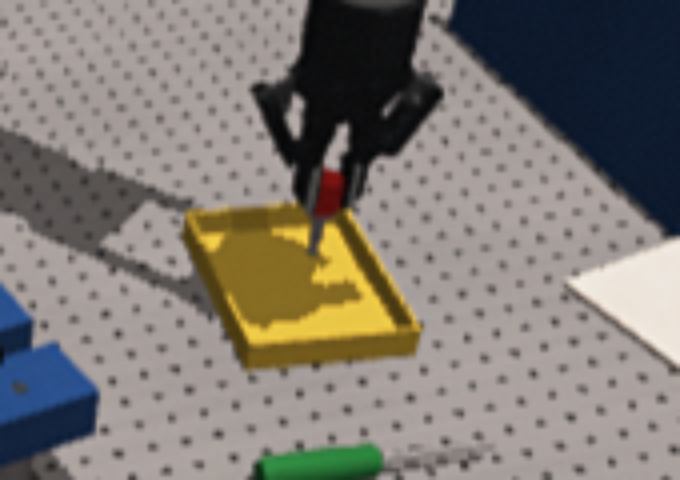

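The pin hangs over the tray's middle line. Now down to the floor, gently.

```bash
python3 -m crank '[{"linear":[0,15,0],"twist":0},{"linear":[0,30,0],"twist":0},{"linear":[0,40,0],"twist":0},{"linear":[0,46,0],"twist":0},{"linear":[0,48,0],"twist":0},{"linear":[0,48,0],"twist":0}]'
python3 -m crank '[{"linear":[0,1,0],"twist":0},{"linear":[0,2,0],"twist":0},{"linear":[0,2,0],"twist":0}]'
```

```text
t: 7.83
tool_pos: [0.4946, 0.3912, 0.0735]
ee_rot: [[0.99, 0.0, 0.141], [-0.141, 0.0, 0.99], [0.0, -1.0, 0.0]]
contact_force: [-0.1, -0.4, -0.4]
width: 0.0217
t: 8.08
tool_pos: [0.4945, 0.3916, 0.0717]
ee_rot: [[0.99, 0.001, 0.14], [-0.14, 0.0, 0.99], [0.001, -1.0, 0.001]]
contact_force: [0.3, 0.5, -0.3]
width: 0.0217
```

```bash
python3 -m crank '[{"linear":[0,1,0],"twist":0},{"linear":[0,2,0],"twist":0},{"linear":[0,2,0],"twist":0}]'
```

```text
t: 8.33
tool_pos: [0.4942, 0.3914, 0.0692]
ee_rot: [[0.99, -0.0, 0.14], [-0.14, -0.0, 0.99], [-0.0, -1.0, -0.0]]
contact_force: [0.7, 0.6, -0.7]
width: 0.0216
```

```bash
python3 -m crank '[{"linear":[0,1,0],"twist":0},{"linear":[0,2,0],"twist":0},{"linear":[0,2,0],"twist":0}]'; python3 -m crank '[{"linear":[0,1,0],"twist":0},{"linear":[0,1,0],"twist":0}]'
```

```text
t: 8.58
tool_pos: [0.4946, 0.3916, 0.0682]
ee_rot: [[0.99, 0.001, 0.14], [-0.14, 0.0, 0.99], [0.001, -1.0, 0.001]]
contact_force: [-1.5, 0.2, 5.0]
width: 0.0218
t: 8.75
tool_pos: [0.4948, 0.3916, 0.068]
ee_rot: [[0.99, 0.001, 0.14], [-0.14, 0.001, 0.99], [0.001, -1.0, 0.001]]
contact_force: [-2.0, -1.6, 8.9]
width: 0.0218
```

The tip is on the floor at about 5–9 N. The tool can't tilt, so I'll ease the grip and roll the pin over about its tip, so it doesn't topple when released.

```bash
python3 -m crank '[{"linear":[0,0,0],"twist":0},{"linear":[-4,0,0],"twist":0},{"linear":[-8,0,0],"twist":0},{"linear":[-12,1,0],"twist":0},{"linear":[-15,1,0],"twist":0},{"linear":[-15,1,0],"twist":0}]' 15 20
python3 - <<'E'
from h import *
im=cap('wrist');cv2.imwrite('pics/w6.png',cv2.resize(im['pixels'][150:350,200:440,::-1],None,fx=3,fy=3))
im=cap('scene');cv2.imwrite('pics/s6.png',cv2.resize(im['pixels'][100:220,350:520,::-1],None,fx=4,fy=4))
E
```

```text
t: 9.25
tool_pos: [0.4821, 0.3951, 0.068]
ee_rot: [[0.99, 0.007, 0.14], [-0.14, 0.004, 0.99], [0.007, -1.0, 0.005]]
contact_force: [2.3, 1.6, 8.7]
width: 0.0217
```

View pics/w6.png

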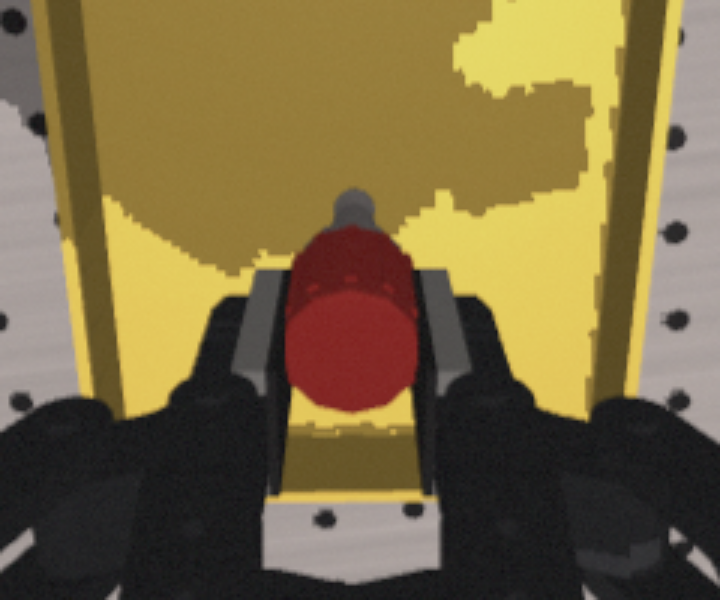

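View pics/s6.png

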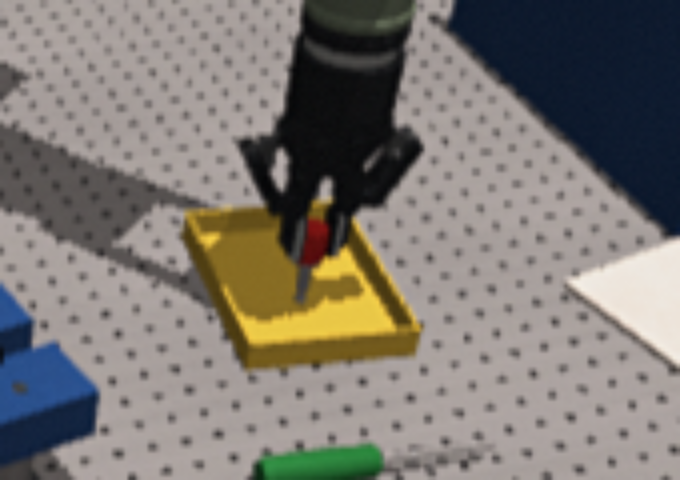

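The force reading and the tip–knob distance in the wrist view (54 px, as before) show the tip slid and the pin didn't pivot. I'll tilt it by leaning the shank on the inside of the tray's far wall instead, then lower it, leaning, in the middle.

```bash
python3 -m crank '[{"linear":[0,-6,0],"twist":0},{"linear":[5,-12,0],"twist":0},{"linear":[20,-12,0],"twist":0},{"linear":[40,-12,0],"twist":0},{"linear":[52,-12,0],"twist":0},{"linear":[58,-12,0],"twist":0},{"linear":[63,-12,0],"twist":0},{"linear":[67,-12,0],"twist":0}]' 15 25
python3 -m crank '[{"linear":[3,0,0],"twist":0},{"linear":[6,0,0],"twist":0},{"linear":[6,0,0],"twist":0}]'
python3 - <<'E'
from h import *
im=cap('wrist');cv2.imwrite('pics/w7.png',cv2.resize(im['pixels'][150:350,200:440,::-1],None,fx=3,fy=3))
E
```

```text
t: 10.02
tool_pos: [0.5455, 0.3838, 0.0768]
ee_rot: [[0.99, -0.002, 0.141], [-0.141, -0.001, 0.99], [-0.002, -1.0, -0.001]]
contact_force: [-3.4, 1.1, 0.1]
width: 0.0219
t: 10.27
tool_pos: [0.5479, 0.3835, 0.0767]
ee_rot: [[0.99, -0.009, 0.141], [-0.141, -0.001, 0.99], [-0.009, -1.0, -0.002]]
contact_force: [-8.2, 2.1, 2.7]
width: 0.0218
```

View pics/w7.png

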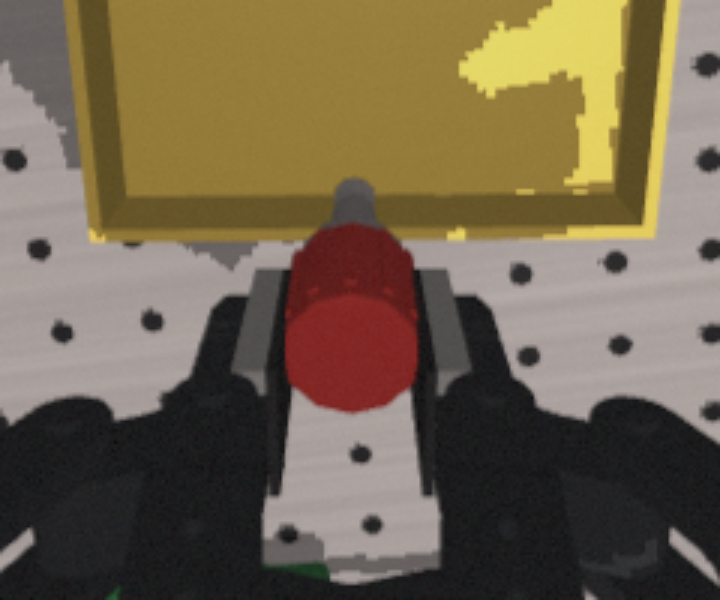

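The shank is against the wall at about 8 N, and the tip has begun to swing (190→180 in the crop). I'll continue.

```bash
python3 -m crank '[{"linear":[3,0,0],"twist":0},{"linear":[6,0,0],"twist":0},{"linear":[9,0,0],"twist":0},{"linear":[9,0,0],"twist":0}]'
python3 - <<'E'
from h import *
im=cap('wrist');cv2.imwrite('pics/w8.png',cv2.resize(im['pixels'][150:350,200:440,::-1],None,fx=3,fy=3))
E
```

```text
t: 10.65
tool_pos: [0.5569, 0.3824, 0.0761]
ee_rot: [[0.99, -0.008, 0.141], [-0.141, -0.001, 0.99], [-0.008, -1.0, -0.002]]
contact_force: [-6.9, 2.4, -0.6]
width: 0.0214
```

View pics/w8.png

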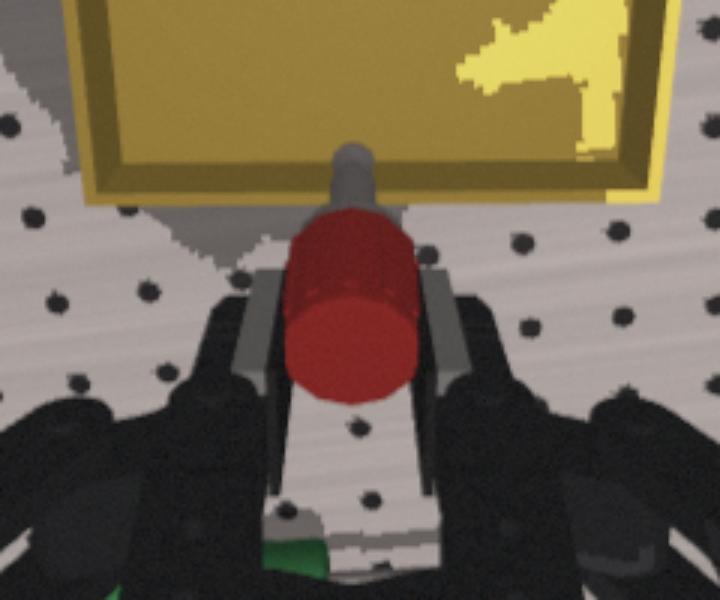

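It pivots cleanly; the tip is now at (353,150). Further.

```bash
python3 -m crank '[{"linear":[4,0,0],"twist":0},{"linear":[8,1,0],"twist":0},{"linear":[12,2,0],"twist":0},{"linear":[16,3,0],"twist":0},{"linear":[20,4,0],"twist":0},{"linear":[20,4,0],"twist":0}]'
python3 - <<'E'
from h import *
im=cap('wrist');cv2.imwrite('pics/w9.png',cv2.resize(im['pixels'][100:350,200:440,::-1],None,fx=2.4,fy=2.4))
P=cloud(im);s=im['s'];R=np.array(s['ee_rot'])
# pin axis: points gray between knob and tip in tool frame
for v in range(180,270,6):
    q=(P[v,317]-s['tool_pos'])@R*1000; print(v,q.round(0).tolist(),P[v,317].round(3).tolist(),im['pixels'][v,317].tolist())
go([.462,.398,.0768],82.3)
E
```

```text
t: 11.2
tool_pos: [0.5772, 0.3789, 0.0717]
ee_rot: [[0.99, -0.008, 0.14], [-0.14, -0.002, 0.99], [-0.007, -1.0, -0.003]]
contact_force: [-5.2, 0.1, -0.6]
width: 0.0218
180 [-36.0, 46.0, 0.0] [0.541, 0.384, 0.026] [89, 83, 83]
186 [-34.0, 38.0, 0.0] [0.543, 0.384, 0.034] [94, 89, 88]
192 [-32.0, 33.0, 0.0] [0.546, 0.383, 0.039] [93, 88, 87]
198 [-29.0, 29.0, 0.0] [0.548, 0.383, 0.043] [95, 91, 90]
204 [-30.0, 17.0, 0.0] [0.548, 0.383, 0.055] [92, 89, 87]
210 [-28.0, 12.0, 0.0] [0.549, 0.383, 0.06] [113, 36, 34]
216 [-27.0, 6.0, 0.0] [0.55, 0.383, 0.065] [116, 36, 33]
222 [-25.0, 4.0, 0.0] [0.552, 0.383, 0.068] [116, 34, 33]
228 [-24.0, -1.0, 0.0] [0.554, 0.382, 0.073] [117, 37, 33]
234 [-22.0, -3.0, 0.0] [0.556, 0.382, 0.075] [117, 39, 34]
240 [-20.0, -6.0, 0.0] [0.558, 0.382, 0.078] [116, 36, 33]
246 [-18.0, -8.0, 0.0] [0.56, 0.382, 0.08] [120, 38, 37]
252 [-16.0, -10.0, 0.0] [0.562, 0.381, 0.082] [125, 39, 35]
258 [-13.0, -10.0, 0.0] [0.565, 0.381, 0.081] [124, 38, 35]
264 [-8.0, -8.0, 0.0] [0.569, 0.38, 0.08] [122, 36, 34]
shift [-116.7, -4.0, 2.7] twist -0.006 | t 11.25 p [0.5772 0.3789 0.072 ] w 0.021648503754271988 F [-6.2  0.7  0.8] q [ 32.  37.  85.   0.  58. -50.]
```

View pics/w9.png

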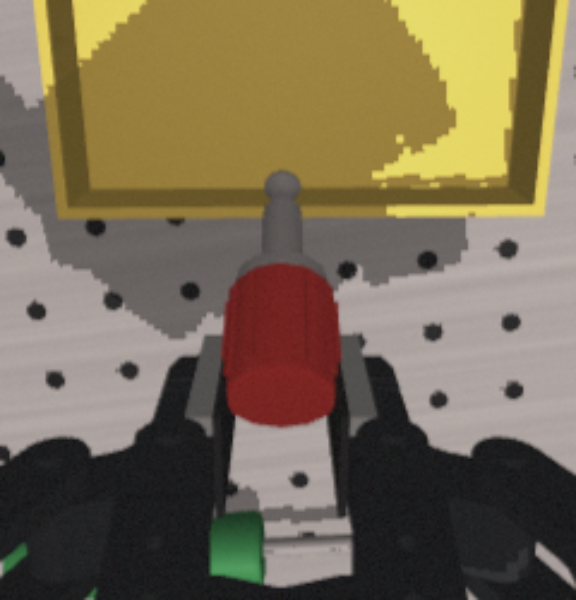

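The pin now leans about 30° in the jaws. I'll take it back over the middle of the tray and press it down flat: it will now slide tip-first and roll flat.

```bash
python3 -m crank '[{"linear":[-5,-6,0],"twist":0},{"linear":[-20,-8,0],"twist":0},{"linear":[-40,-8,0],"twist":0},{"linear":[-60,-8,0],"twist":0},{"linear":[-75,-8,0],"twist":0},{"linear":[-82,-8,0],"twist":0},{"linear":[-84,-4,0],"twist":0},{"linear":[-84,0,0],"twist":0}]' 15 30
python3 -m crank '[{"linear":[0,3,0],"twist":0},{"linear":[0,6,0],"twist":0},{"linear":[0,9,0],"twist":0},{"linear":[0,9,0],"twist":0}]'
```

```text
t: 11.92
tool_pos: [0.4976, 0.3915, 0.0738]
ee_rot: [[0.99, 0.002, 0.139], [-0.139, 0.001, 0.99], [0.002, -1.0, 0.001]]
contact_force: [-0.6, 0.3, -0.7]
width: 0.0218
t: 12.25
tool_pos: [0.4975, 0.3905, 0.0632]
ee_rot: [[0.99, -0.001, 0.141], [-0.141, -0.001, 0.99], [-0.001, -1.0, -0.001]]
contact_force: [0.4, 0.1, -0.3]
width: 0.0218
```

```bash
python3 -m crank '[{"linear":[0,3,0],"twist":0},{"linear":[0,6,0],"twist":0},{"linear":[0,6,0],"twist":0}]'
python3 -m crank '[{"linear":[0,3,0],"twist":0},{"linear":[0,6,0],"twist":0},{"linear":[0,6,0],"twist":0}]' 15 20
python3 -m crank '[{"linear":[0,3,0],"twist":0},{"linear":[0,6,0],"twist":0},{"linear":[0,6,0],"twist":0}]'
python3 - <<'E'
from h import *
im=cap('wrist');cv2.imwrite('pics/w10.png',cv2.resize(im['pixels'][100:350,200:440,::-1],None,fx=2.4,fy=2.4))
im=cap('scene');cv2.imwrite('pics/s10.png',cv2.resize(im['pixels'][100:220,350:520,::-1],None,fx=4,fy=4))
E
```

```text
t: 12.5
tool_pos: [0.4992, 0.3912, 0.0597]
ee_rot: [[0.99, 0.004, 0.14], [-0.14, 0.001, 0.99], [0.004, -1.0, 0.002]]
contact_force: [1.8, -2.6, 7.7]
width: 0.0216
t: 12.75
tool_pos: [0.5021, 0.3928, 0.0567]
ee_rot: [[0.99, 0.011, 0.14], [-0.14, 0.006, 0.99], [0.01, -1.0, 0.008]]
contact_force: [3.8, -0.5, 15.4]
width: 0.022
t: 13.0
tool_pos: [0.5051, 0.3944, 0.0528]
ee_rot: [[0.99, 0.018, 0.14], [-0.14, 0.011, 0.99], [0.017, -1.0, 0.013]]
contact_force: [9.5, -2.0, 20.5]
width: 0.022
```

View pics/w10.png

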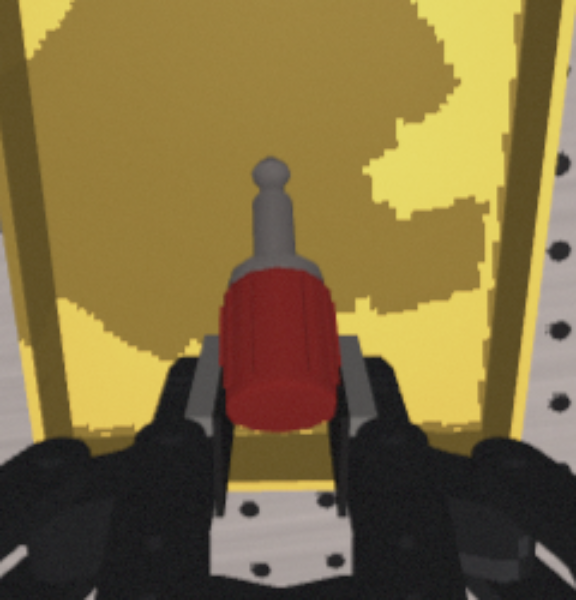

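View pics/s10.png

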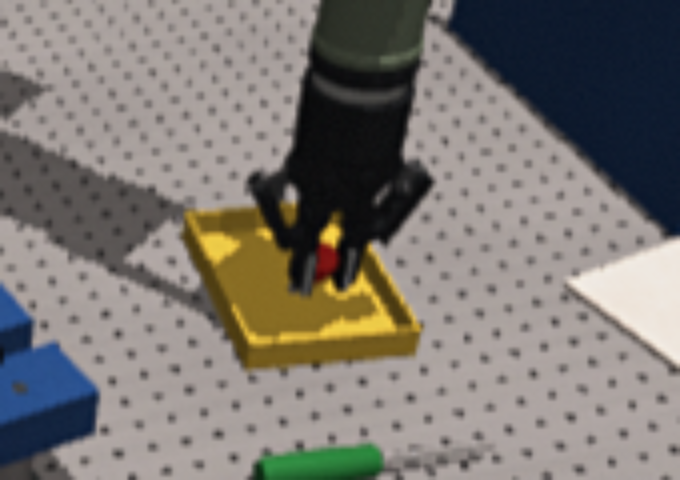

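It is rotating under about 20 N (wrist view, about 50° lean). I'll keep going, with the jaws moving away from the tip.

```bash
python3 -m crank '[{"linear":[4,1,0],"twist":0},{"linear":[8,3,0],"twist":0},{"linear":[10,6,0],"twist":0},{"linear":[10,6,0],"twist":0}]'
python3 -m crank '[{"linear":[2,3,0],"twist":0},{"linear":[4,6,0],"twist":0},{"linear":[4,6,0],"twist":0}]'
python3 - <<'E'
from h import *
im=cap('wrist');cv2.imwrite('pics/w11.png',cv2.resize(im['pixels'][100:350,200:440,::-1],None,fx=2.4,fy=2.4))
P=cloud(im)
for v in range(150,270,6):
    print(v,P[v,315].round(3).tolist(),im['pixels'][v,315].tolist())
E
```

```text
t: 13.43
tool_pos: [0.513, 0.3913, 0.0444]
ee_rot: [[0.99, 0.013, 0.14], [-0.14, 0.006, 0.99], [0.012, -1.0, 0.008]]
contact_force: [7.9, -1.8, 13.5]
width: 0.0215
t: 13.68
tool_pos: [0.5168, 0.3906, 0.0382]
ee_rot: [[0.99, 0.012, 0.14], [-0.14, 0.006, 0.99], [0.011, -1.0, 0.008]]
contact_force: [7.6, -2.5, 13.3]
width: 0.0217
150 [0.461, 0.398, 0.003] [126, 108, 67]
156 [0.464, 0.397, 0.01] [111, 106, 106]
162 [0.467, 0.397, 0.012] [105, 100, 98]
168 [0.469, 0.397, 0.014] [97, 92, 90]
174 [0.472, 0.396, 0.017] [100, 95, 94]
180 [0.474, 0.396, 0.02] [104, 99, 98]
186 [0.477, 0.395, 0.022] [105, 99, 97]
192 [0.48, 0.395, 0.024] [105, 101, 99]
198 [0.482, 0.395, 0.027] [104, 100, 98]
204 [0.484, 0.394, 0.029] [106, 100, 98]
210 [0.485, 0.394, 0.035] [104, 97, 96]
216 [0.487, 0.394, 0.04] [112, 83, 81]
222 [0.489, 0.394, 0.042] [132, 41, 38]
228 [0.49, 0.394, 0.045] [132, 43, 40]
234 [0.492, 0.393, 0.047] [132, 41, 39]
240 [0.495, 0.393, 0.048] [130, 40, 36]
246 [0.497, 0.393, 0.049] [130, 36, 34]
252 [0.5, 0.392, 0.05] [130, 37, 34]
258 [0.501, 0.392, 0.053] [133, 42, 41]
264 [0.503, 0.392, 0.055] [132, 42, 39]
```

View pics/w11.png

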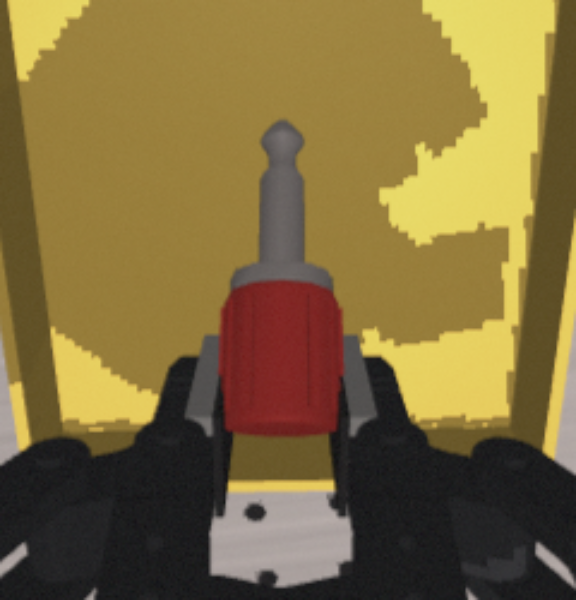

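Shank slope is now about 45°, and force has dropped to about 13 N. Continuing.

```bash
python3 -m crank '[{"linear":[2,3,0],"twist":0},{"linear":[4,6,0],"twist":0},{"linear":[5,9,0],"twist":0},{"linear":[5,9,0],"twist":0}]'
python3 -m crank '[{"linear":[1,2,0],"twist":0},{"linear":[2,5,0],"twist":0},{"linear":[2,5,0],"twist":0}]'
python3 - <<'E'
from h import *
im=cap('wrist');cv2.imwrite('pics/w12.png',cv2.resize(im['pixels'][100:350,200:440,::-1],None,fx=2.4,fy=2.4))
P=cloud(im)
for v in range(140,270,8):
    print(v,P[v,315].round(3).tolist(),im['pixels'][v,315].tolist())
E
```

```text
t: 14.07
tool_pos: [0.5208, 0.3903, 0.0285]
ee_rot: [[0.99, 0.01, 0.141], [-0.141, 0.006, 0.99], [0.009, -1.0, 0.008]]
contact_force: [4.5, 0.4, 11.1]
width: 0.0217
t: 14.32
tool_pos: [0.5225, 0.3894, 0.0234]
ee_rot: [[0.99, 0.009, 0.14], [-0.14, 0.005, 0.99], [0.009, -1.0, 0.006]]
contact_force: [6.3, -1.4, 10.8]
width: 0.0221
140 [0.46, 0.397, 0.002] [160, 133, 65]
148 [0.463, 0.397, 0.01] [97, 92, 91]
156 [0.467, 0.397, 0.01] [109, 102, 100]
164 [0.47, 0.396, 0.012] [104, 98, 98]
172 [0.473, 0.396, 0.017] [109, 103, 102]
180 [0.477, 0.395, 0.017] [109, 104, 101]
188 [0.481, 0.395, 0.018] [108, 104, 101]
196 [0.484, 0.394, 0.019] [110, 105, 103]
204 [0.487, 0.394, 0.022] [111, 105, 104]
212 [0.491, 0.393, 0.024] [114, 108, 107]
220 [0.492, 0.393, 0.031] [112, 107, 105]
228 [0.495, 0.393, 0.033] [131, 38, 35]
236 [0.497, 0.392, 0.036] [143, 46, 44]
244 [0.501, 0.392, 0.037] [143, 46, 45]
252 [0.503, 0.391, 0.04] [144, 46, 43]
260 [0.506, 0.391, 0.041] [144, 47, 44]
268 [0.509, 0.39, 0.042] [143, 44, 43]
```

View pics/w12.png

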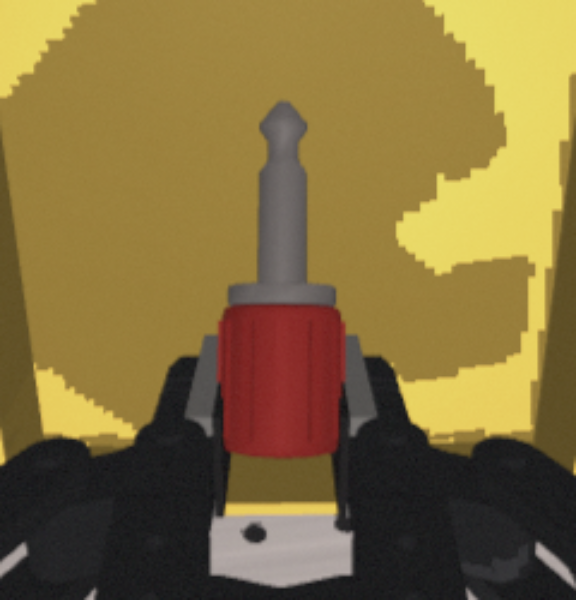

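It is lying at about 25° with its flange near the floor, and the knob end only a few mm up. I'm releasing it gently here, easing off the press as the jaws open.

```bash
python3 -m crank '[{"linear":[0,-2,0],"twist":0},{"linear":[0,-3,0],"twist":0},{"linear":[0,-3,0],"twist":0},{"linear":[0,-3,0],"twist":0},{"linear":[0,-3,0],"twist":0}]' 36
python3 - <<'E'
from h import *
im=cap('wrist');cv2.imwrite('pics/w13.png',cv2.resize(im['pixels'][100:350,200:440,::-1],None,fx=2.4,fy=2.4))
P=cloud(im)
for v in range(140,290,10):
    print(v,P[v,315].round(3).tolist(),im['pixels'][v,315].tolist())
E
```

```text
t: 14.78
tool_pos: [0.5176, 0.3879, 0.0227]
ee_rot: [[0.99, -0.001, 0.14], [-0.14, -0.001, 0.99], [-0.001, -1.0, -0.001]]
contact_force: [0.9, 0.0, 0.0]
width: 0.036
140 [0.455, 0.396, 0.001] [162, 135, 66]
150 [0.46, 0.395, 0.002] [157, 130, 61]
160 [0.464, 0.395, 0.011] [99, 94, 93]
170 [0.469, 0.394, 0.009] [94, 86, 79]
180 [0.473, 0.393, 0.013] [102, 97, 94]
190 [0.478, 0.393, 0.014] [105, 99, 98]
200 [0.483, 0.392, 0.014] [105, 99, 98]
210 [0.488, 0.391, 0.016] [109, 104, 102]
220 [0.493, 0.391, 0.016] [110, 103, 102]
230 [0.496, 0.39, 0.022] [105, 99, 98]
240 [0.44, 0.399, 0.147] [136, 41, 38]
250 [0.504, 0.389, 0.027] [139, 42, 38]
260 [0.508, 0.388, 0.028] [139, 42, 40]
270 [0.514, 0.388, 0.028] [139, 40, 40]
280 [0.519, 0.387, 0.029] [141, 43, 40]
```

View pics/w13.png

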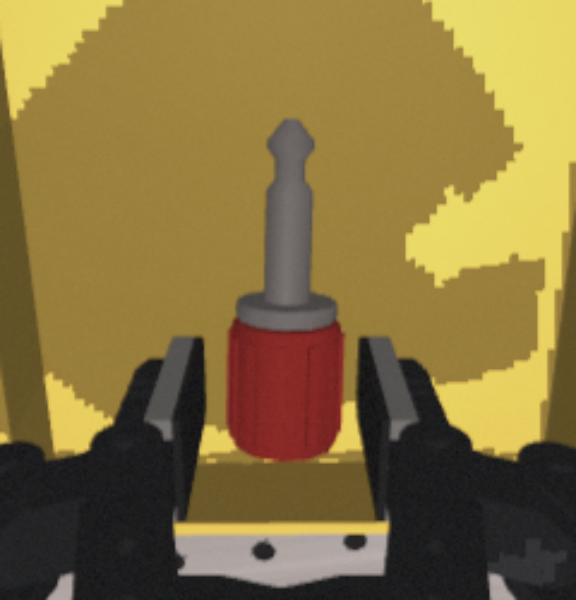

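The pin lies flat on the tray floor at about (0.49,0.391), fully inside; its knob top height of 0.028 is consistent with lying. Up and over to the plate's tail.

```bash
python3 -m crank '[{"linear":[0,-25,0],"twist":0},{"linear":[0,-60,0],"twist":0},{"linear":[0,-100,0],"twist":0},{"linear":[0,-140,0],"twist":0},{"linear":[0,-170,0],"twist":0},{"linear":[0,-180,0],"twist":0}]' 
python3 - <<'E'
from h import *
go([.575,.069,.2],10.6)
im=cap('wrist');cv2.imwrite('pics/w14.png',im['pixels'][:,:,::-1])
E
```

```text
t: 15.33
tool_pos: [0.5198, 0.3894, 0.2091]
ee_rot: [[0.99, 0.008, 0.14], [-0.14, 0.006, 0.99], [0.007, -1.0, 0.007]]
contact_force: [0.8, -0.8, 0.5]
width: 0.0358
shift [99.5, 7.8, -309.5] twist 1.245 | t 15.33 p [0.5198 0.3894 0.2091] w 0.035758353488605836 F [ 0.8 -0.8  0.5] q [ 36.  26.  83.  -0.  70. -46.]
```

View pics/w14.png

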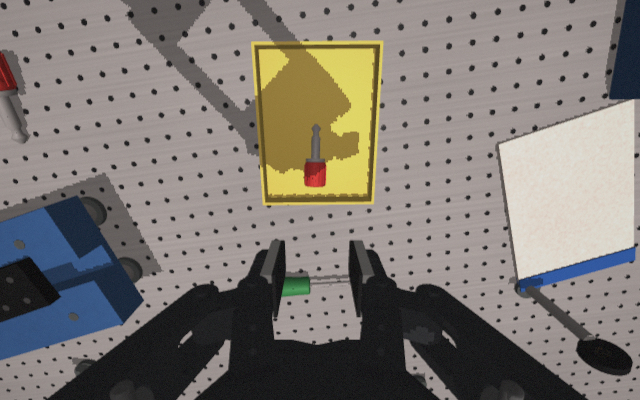

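The pin is at rest in the tray at wrist (315,160), clear of the walls. Moving to the tail.

```bash
python3 -m crank '[{"linear":[8,0,-25],"twist":0.1},{"linear":[20,0,-62],"twist":0.22},{"linear":[32,0,-100],"twist":0.34},{"linear":[44,0,-138],"twist":0.46},{"linear":[56,0,-176],"twist":0.58},{"linear":[68,0,-214],"twist":0.7},{"linear":[80,0,-250],"twist":0.82},{"linear":[88,0,-275],"twist":0.94}]' 72
python3 -c "
from h import *
go([.575,.069,.2],10.6)"
```

```text
t: 16.05
tool_pos: [0.5657, 0.1001, 0.201]
ee_rot: [[0.464, -0.004, 0.886], [-0.886, -0.002, 0.464], [-0.0, -1.0, -0.004]]
contact_force: [0.2, 0.0, 1.0]
width: 0.0718
shift [31.9, 1.1, -6.2] twist 0.298 | t 16.05 p [0.5657 0.1001 0.201 ] w 0.07179495141924085 F [0.2 0.  1. ] q [  9.  20.  94.  -0.  66. -19.]
```

```bash
python3 -m crank '[{"linear":[20,0,-4],"twist":0.1},{"linear":[32,0,-6],"twist":0.2},{"linear":[32,0,-6],"twist":0.298},{"linear":[32,0,-6],"twist":0.298},{"linear":[32,0,-6],"twist":0.298}]'
python3 - <<'E'
from h import *
im=cap('wrist');cv2.imwrite('pics/w15.png',im['pixels'][:,:,::-1])
for t in ['plate_mark','plate_tail']:
    print('P',t,[(np.round(d['location'],1).tolist(),round(d['score'],2),ray(im,d['location'],.1027).round(4).tolist()) for d in finder.pinpoint('wrist',t)][:3])
P=cloud(im);H=hsv(im);V=H[...,2]
s=im['s'];print(s['tool_pos'],np.degrees(np.arctan2(s['ee_rot'][1][2],s['ee_rot'][0][2])))
blk=(V<75)&(H[...,1]<90)&(P[...,2]>.096)&(P[...,2]<.109); blk[240:]=0
n,l,st,ce=cv2.connectedComponentsWithStats(blk.astype(np.uint8));i=1+st[1:,4].argmax()
Q=P[l==i];print(st[i],cv2.minAreaRect(Q[:,:2].astype(np.float32)*1000),np.median(Q[:,2]))
im=cap('top');cv2.imwrite('pics/t15.png',im['pixels'][:,:,::-1])
E
```

```text
t: 16.47
tool_pos: [0.5755, 0.0722, 0.2015]
ee_rot: [[0.193, -0.003, 0.981], [-0.981, -0.0, 0.193], [-0.0, -1.0, -0.003]]
contact_force: [0.1, 0.0, -0.6]
width: 0.0718
P plate_mark [([316.8, 309.9], 0.7, [0.5961, -0.0315, 0.1027])]
P plate_tail [([311.8, 163.2], 0.59, [0.5645, 0.1075, 0.1027])]
[0.57553149 0.07224206 0.20154116] 11.125030171222665
[ 281  160   61   80 4522] ((571.094482421875, 74.70722961425781), (49.184295654296875, 70.14845275878906), 12.446598052978516) 0.10157260649547582
```

View pics/w15.png

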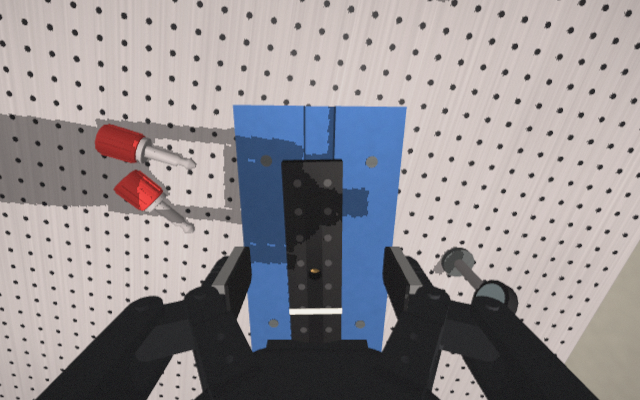

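The wrist view shows the plate's tail at (312,162), the empty hole at (315,270) and the line at (316,311). The plate has turned about 1.4°, with its tail about 5 mm to the −x side of the riser's centreline (320). The jaws are on the centreline and square to the riser, so closing them will straighten it. Going down.

```bash
python3 -c "
from h import *
go([.575,.069,.112],10.6)"
python3 -m crank '[{"linear":[0,30,0],"twist":0.0},{"linear":[0,60,0],"twist":0.0},{"linear":[0,80,0],"twist":0},{"linear":[0,87,0],"twist":0},{"linear":[0,87,0],"twist":0},{"linear":[0,87,0],"twist":0}]'
python3 - <<'E'
from h import *
im=cap('wrist');cv2.imwrite('pics/w16.png',im['pixels'][:,:,::-1])
go([.575,.069,.110],10.6)
E
```

```text
shift [3.6, 90.8, -1.7] twist 0.009 | t 16.67 p [0.576  0.0729 0.2028] w 0.072082171242859 F [ 1.   0.4 -0.2] q [ 6. 21. 93. -0. 66. -5.]
t: 17.17
tool_pos: [0.5769, 0.0727, 0.1169]
ee_rot: [[0.192, 0.001, 0.981], [-0.981, 0.0, 0.192], [0.0, -1.0, 0.001]]
contact_force: [0.0, 0.7, 0.8]
width: 0.0722
shift [3.1, 7.6, -3.1] twist 0.008 | t 17.22 p [0.5774 0.0727 0.1177] w 0.07207831087059989 F [-0.  -0.6 -0.4] q [ 6. 25. 99. -0. 55. -5.]
```

View pics/w16.png

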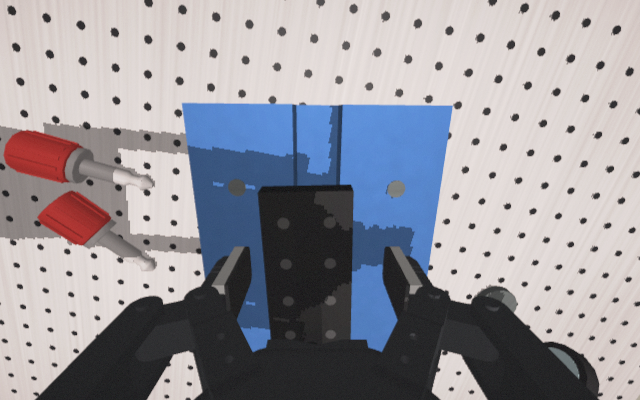

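Pads stand either side of the tail. Small sideways and rotation correction, lower 6 mm, then close softly first.

```bash
python3 -m crank '[{"linear":[2,3,-2],"twist":0.008},{"linear":[3,6,-2.5],"twist":0.008},{"linear":[3,6,-2.5],"twist":0.008},{"linear":[3,6,-2.5],"twist":0.008}]' 62
python3 -m crank '[{"linear":[0,0,0],"twist":0},{"linear":[0,0,0],"twist":0},{"linear":[0,0,0],"twist":0},{"linear":[0,0,0],"twist":0},{"linear":[0,0,0],"twist":0}]' 40 40
python3 - <<'E'
from h import *
im=cap('wrist');cv2.imwrite('pics/w17.png',im['pixels'][:,:,::-1])
go([.575,.069,.110],10.6)
E
```

```text
t: 17.55
tool_pos: [0.5745, 0.0688, 0.1106]
ee_rot: [[0.183, 0.001, 0.983], [-0.983, 0.0, 0.183], [0.0, -1.0, 0.001]]
contact_force: [0.4, -0.5, -0.3]
width: 0.0624
t: 17.97
tool_pos: [0.5746, 0.0689, 0.1109]
ee_rot: [[0.183, 0.001, 0.983], [-0.983, -0.0, 0.183], [0.0, -1.0, 0.001]]
contact_force: [-1.3, -0.4, 6.0]
width: 0.0484
shift [-0.0, 0.9, 0.4] twist -0.001 | t 18.02 p [0.5746 0.0689 0.1109] w 0.04844140504597196 F [-1.7 -0.6  5.5] q [  6.  25. 100.  -0.  54.  -5.]
```

View pics/w17.png

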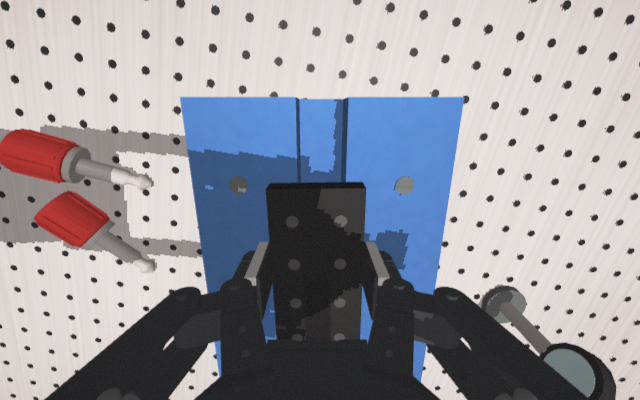

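Gripped at 48.4 mm. The tail still looks a little left of the slot, so I'll measure plate against riser in the tool frame.

```bash
cat > m.py <<'E'
from h import *
def meas(im):
    H=hsv(im);s=im['s'];R=np.array(s['ee_rot']);p=np.array(s['tool_pos'])
    blue=(H[...,0]>98)&(H[...,0]<128)&(H[...,1]>110)
    ed=[]
    for v in range(110,250,10):
        u=np.where(blue[v,150:500])[0]+150
        L=(ray(im,(u.min()-.5,v),.09)-p)@R*1000;Rr=(ray(im,(u.max()+.5,v),.09)-p)@R*1000
        # gap in the middle
        g=[x for x in range(u.min(),u.max()) if not blue[v,x]]
        g=[x for x in g if 250<x<380]
        o=''
        if g and v>190:
            a=(ray(im,(min(g)-.5,v),.1027)-p)@R*1000;b=(ray(im,(max(g)+.5,v),.1027)-p)@R*1000
            o='plate x%.0f z %.1f %.1f mid %.1f'%(a[0],a[2],b[2],(a[2]+b[2])/2)
        print(v,'riser x%.0f z %.1f %.1f mid %.1f w %.1f'%(L[0],L[2],Rr[2],(L[2]+Rr[2])/2,Rr[2]-L[2]),o)
def topm():
    im=cap('top');P=cloud(im);H=hsv(im);c=np.array([.5832,.0235]);o=np.array([.184,-.983]);lat=np.array([.983,.184])
    wh=(H[...,1]<45)&(H[...,2]>140)&(P[...,2]>.095)&(P[...,2]<.112)&(abs(P[...,1])<.2)
    if wh.sum():
        q=P[wh].mean(0)[:2];print('line n',wh.sum(),q.round(4),'out',(q-c)@o*1000,'lat',(q-c)@lat*1000)
    blue=(H[...,0]>98)&(H[...,0]<128)&(H[...,1]>110)&(P[...,2]>.08)&(P[...,2]<.1)&(abs(P[...,1])<.25)
    r=cv2.minAreaRect((P[blue][:,:2]*1000).astype(np.float32));print('riser',np.round(r[0],1),np.round(r[1],1),round(r[2],2))
    return im
E
python3 - <<'E'
from m import *
meas(cap('wrist'))
im=topm();cv2.imwrite('pics/t17.png',cv2.resize(im['pixels'][150:280,240:430,::-1],None,fx=4,fy=4))
E
```

```text
110 riser x-78 z -66.7 72.1 mid 2.7 w 138.7 
120 riser x-73 z -66.4 71.8 mid 2.7 w 138.2 
130 riser x-68 z -66.6 72.1 mid 2.8 w 138.7 
140 riser x-63 z -66.8 71.9 mid 2.5 w 138.6 
150 riser x-58 z -66.5 72.1 mid 2.8 w 138.6 
160 riser x-53 z -66.2 71.9 mid 2.9 w 138.0 
170 riser x-48 z -66.4 72.1 mid 2.9 w 138.5 
180 riser x-42 z -66.1 71.9 mid 2.9 w 138.0 
190 riser x-37 z -66.3 72.2 mid 3.0 w 138.5 
200 riser x-31 z -66.0 71.9 mid 3.0 w 137.9 plate x-35 z -24.7 24.8 mid 0.1
210 riser x-25 z -66.2 72.2 mid 3.0 w 138.4 plate x-30 z -25.0 24.6 mid -0.2
220 riser x-19 z -66.4 71.9 mid 2.8 w 138.3 plate x-24 z -24.7 24.8 mid 0.1
230 riser x-13 z -66.1 72.2 mid 3.1 w 138.3 plate x-19 z -24.5 25.1 mid 0.3
240 riser x-7 z -66.3 72.0 mid 2.8 w 138.3 plate x-13 z -24.3 24.9 mid 0.3
line n 62 [ 0.5938 -0.0339] out 58.34269001195211 lat -0.12063317977809151
riser [584.   17.8] [139.8 246.1] 10.8
```

View pics/t17.png

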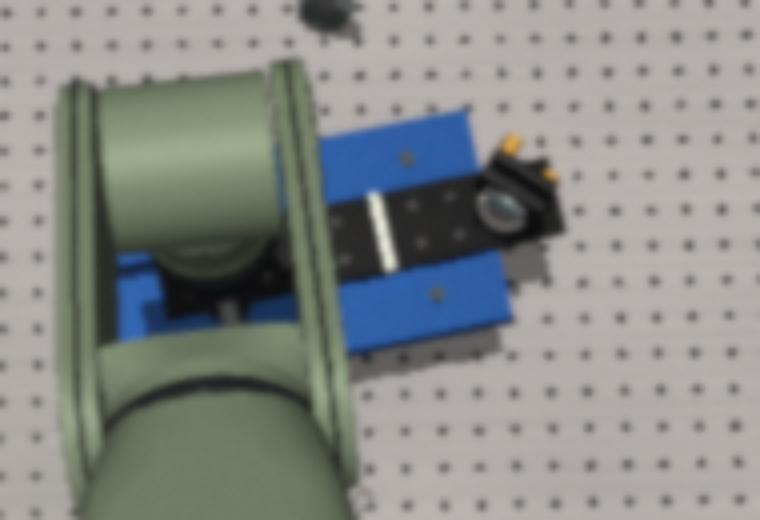

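The plate is square to the riser (under 0.3°) but 2.9 mm left of its centreline. I'll tighten the grip, bring it back to centre, and slide it out along tool +x. The line is at 58.4 mm out, so it needs about 71.5 mm in all.

```bash
python3 -m crank '[{"linear":[0,0,0],"twist":0},{"linear":[0,0,0],"twist":0},{"linear":[1,0,0.5],"twist":0},{"linear":[3,0,1],"twist":0},{"linear":[6,0,1.5],"twist":0},{"linear":[10,0,2],"twist":0},{"linear":[15,0,2.5],"twist":0},{"linear":[20,0,2.8],"twist":0}]' 40 100
python3 -m crank '[{"linear":[4,0,0],"twist":0},{"linear":[9,0,0],"twist":0},{"linear":[14,0,0],"twist":0},{"linear":[19,0,0],"twist":0},{"linear":[23,0,0],"twist":0},{"linear":[25,0,0],"twist":0},{"linear":[25,0,0],"twist":0}]'
python3 - <<'E'
from m import *
im=cap('wrist');meas(im)
cv2.imwrite('pics/w18.png',im['pixels'][:,:,::-1])
im=topm();cv2.imwrite('pics/t18.png',cv2.resize(im['pixels'][150:280,240:430,::-1],None,fx=4,fy=4))
go([.59,-.0,.11],10.6)
E
```

```text
t: 18.78
tool_pos: [0.581, 0.0525, 0.1115]
ee_rot: [[0.182, 0.001, 0.983], [-0.983, 0.005, 0.182], [-0.005, -1.0, 0.002]]
contact_force: [-2.2, 8.8, 7.2]
width: 0.0461
t: 19.37
tool_pos: [0.586, 0.0272, 0.1114]
ee_rot: [[0.181, 0.002, 0.983], [-0.983, 0.004, 0.181], [-0.004, -1.0, 0.002]]
contact_force: [-1.3, 6.8, 7.6]
width: 0.0462
110 riser x-78 z -70.0 68.1 mid -1.0 w 138.0 
120 riser x-73 z -70.2 68.3 mid -1.0 w 138.5 
130 riser x-68 z -69.9 68.5 mid -0.7 w 138.4 
140 riser x-63 z -70.2 68.2 mid -1.0 w 138.4 
150 riser x-58 z -69.9 68.4 mid -0.7 w 138.3 
160 riser x-53 z -69.6 68.1 mid -0.8 w 137.7 
170 riser x-48 z -69.8 68.3 mid -0.8 w 138.2 
180 riser x-42 z -70.1 68.5 mid -0.8 w 138.6 
190 riser x-36 z -69.8 68.2 mid -0.8 w 138.0 
200 riser x-31 z -70.0 68.5 mid -0.8 w 138.5 plate x-35 z -24.8 24.9 mid 0.1
210 riser x-25 z -70.3 68.1 mid -1.1 w 138.4 plate x-30 z -24.6 24.7 mid 0.1
220 riser x-19 z -70.0 68.4 mid -0.8 w 138.4 plate x-24 z -24.9 25.0 mid 0.1
230 riser x-13 z -69.7 68.6 mid -0.5 w 138.3 plate x-19 z -24.6 24.7 mid 0.1
240 riser x-7 z -70.0 68.3 mid -0.8 w 138.2 plate x-13 z -24.4 25.0 mid 0.3
line n 60 [ 0.6048 -0.0754] out 101.2080632684033 lat 2.9993689093181897
riser [582.9  23.5] [139.4 258.2] 10.46
shift [27.5, 1.3, -1.0] twist -0.003 | t 19.47 p [0.586  0.0273 0.1114] w 0.046423320403275375 F [-1.3  7.4  8.2] q [ 1. 26. 99.  0. 55. -9.]
```

View pics/t18.png

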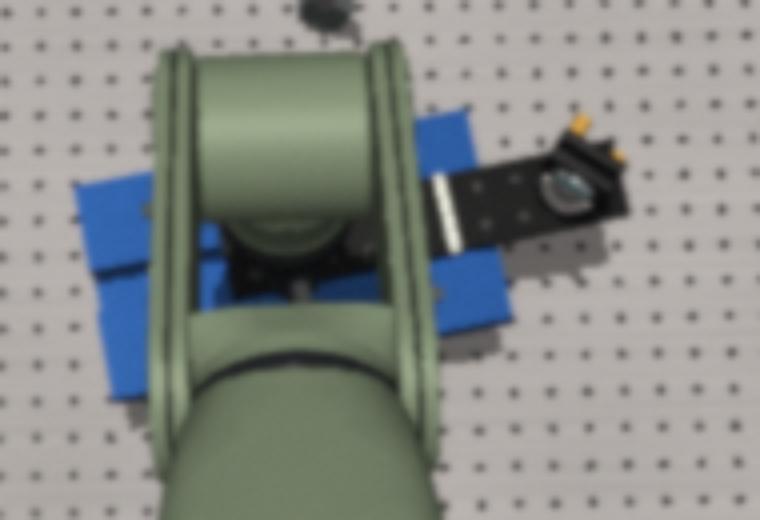

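The line is now 101.2 mm out (top camera), with the plate flat on the riser. Side offset is +0.9 mm (wrist) or +3.0 mm (top), so I'll split the difference. About 29 mm remain; going 26 first, then measuring.

```bash
python3 -m crank '[{"linear":[4,0,-0.5],"twist":0},{"linear":[9,0,-1],"twist":0},{"linear":[14,0,-1.5],"twist":0},{"linear":[19,0,-1.8],"twist":0},{"linear":[23,0,-1.8],"twist":0},{"linear":[26,0,-1.8],"twist":0},{"linear":[26,0,-1.8],"twist":0},{"linear":[26,0,-1.8],"twist":0}]'
python3 - <<'E'
from m import *
im=cap('wrist');meas(im)
cv2.imwrite('pics/w19.png',im['pixels'][:,:,::-1])
im=topm();cv2.imwrite('pics/t19.png',cv2.resize(im['pixels'][160:260,280:430,::-1],None,fx=5,fy=5,interpolation=2))
for t in ['plate_mark','riser_edge']:
    hh=.1027 if 'mark' in t else .09
    print('P',t,[(np.round(d['location'],1).tolist(),round(d['score'],2),ray(im,d['location'],hh).round(4).tolist()) for d in finder.pinpoint('top',t)][:3])
c=np.array([.5832,.0235,.09]);o=np.array([.184,-.983,0]);l=np.array([.983,.184,0])
for k in (-70,-25,25,70): print(k,np.round(proj(im,c+o*.13+l*k/1e3),1))
im=cap('scene');cv2.imwrite('pics/s19.png',cv2.resize(im['pixels'][140:260,220:400,::-1],None,fx=4,fy=4,interpolation=2))
E
```

```text
t: 20.13
tool_pos: [0.589, 0.0013, 0.1115]
ee_rot: [[0.182, 0.002, 0.983], [-0.983, 0.004, 0.182], [-0.003, -1.0, 0.002]]
contact_force: [-1.3, 6.2, 7.3]
width: 0.0464
110 riser x-78 z -68.5 70.0 mid 0.8 w 138.5 
120 riser x-73 z -68.2 70.3 mid 1.0 w 138.5 
130 riser x-68 z -68.4 70.0 mid 0.8 w 138.4 
140 riser x-63 z -68.6 70.2 mid 0.8 w 138.9 
150 riser x-58 z -68.3 70.0 mid 0.8 w 138.3 
160 riser x-53 z -68.0 70.2 mid 1.1 w 138.2 
170 riser x-48 z -68.3 69.9 mid 0.8 w 138.2 
180 riser x-42 z -68.5 70.2 mid 0.8 w 138.6 
190 riser x-36 z -68.2 69.9 mid 0.8 w 138.0 
200 riser x-31 z -67.9 70.7 mid 1.4 w 138.5 plate x-35 z -24.8 24.9 mid 0.1
210 riser x-25 z -68.1 70.4 mid 1.1 w 138.4 plate x-30 z -24.6 24.7 mid 0.1
220 riser x-19 z -67.8 70.1 mid 1.2 w 137.8 plate x-24 z -24.9 25.0 mid 0.1
230 riser x-13 z -68.0 70.3 mid 1.2 w 138.3 plate x-19 z -24.6 24.7 mid 0.1
240 riser x-7 z -68.2 70.0 mid 0.9 w 138.2 plate x-13 z -24.4 25.0 mid 0.3
line n 64 [ 0.608  -0.1012] out 127.17813409148296 lat 1.4086330037350934
riser [583.3  23.5] [140.  258.2] 10.56
P plate_mark [([363.0, 198.2], 0.85, [0.6159, -0.1056, 0.1027])]
P riser_edge [([355.1, 205.1], 0.21, [0.6007, -0.086, 0.09])]
-70 [368.1 229. ]
-25 [364.3 211.9]
25 [360.  193.2]
70 [356.2 176.7]
```

View pics/t19.png

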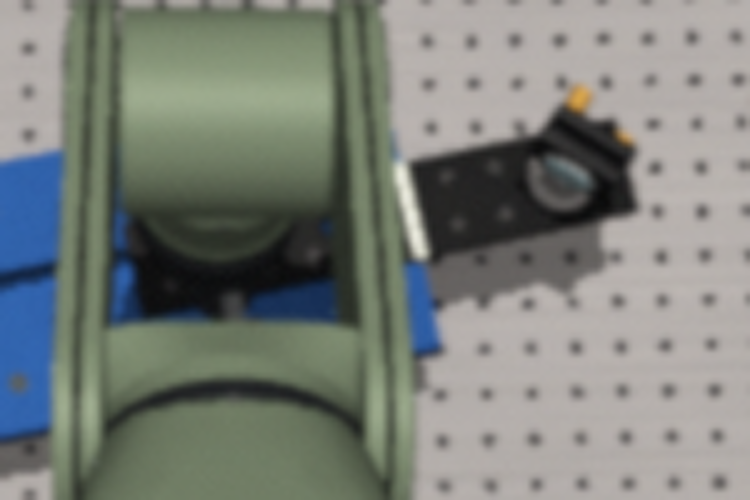

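View pics/s19.png

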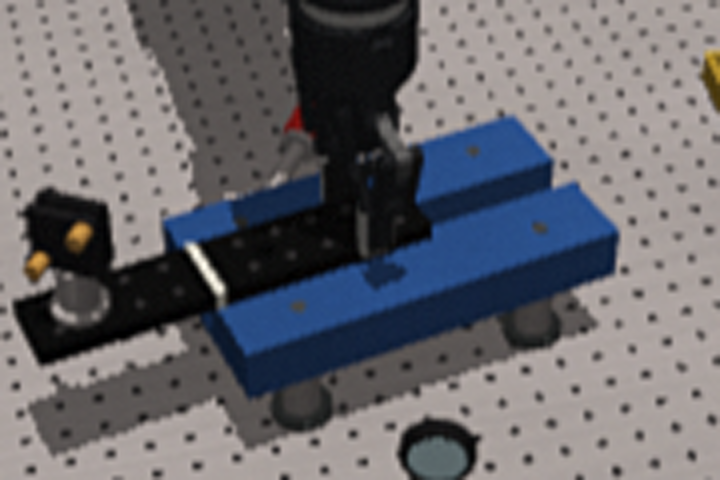

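The line now reads 127.2 mm out and the plate is level. As a cross-check, the tail should end up 115 mm from the riser's inner edge, so I'll measure that in the wrist view.

```bash
cat > c.py <<'E'
from m import *
im=cap('wrist');H=hsv(im);s=im['s'];R=np.array(s['ee_rot']);p=np.array(s['tool_pos'])
cv2.imwrite('pics/w20.png',im['pixels'][:,:,::-1])
blue=(H[...,0]>98)&(H[...,0]<128)&(H[...,1]>110)
for u in (240,260,280,360,380,400):
    v=np.where(blue[:,u])[0].min();print(u,v,((ray(im,(u,v-.5),.09)-p)@R*1000).round(1))
g=cv2.cvtColor(im['pixels'],cv2.COLOR_RGB2GRAY)
for u in (275,280,285,345,350,355):
    col=g[150:240,u].astype(int);print(u,[int(x) for x in col[20:60:1]][:45])
E
python3 c.py
```

```text
240 0 [-125.    21.8  -33.9]
260 0 [-125.    21.8  -25. ]
280 0 [-125.    21.8  -16.1]
360 0 [-125.    21.9   19.7]
380 0 [-125.    21.9   28.6]
400 0 [-125.    21.9   37.6]
275 [89, 87, 86, 86, 89, 87, 85, 88, 86, 87, 90, 87, 68, 38, 27, 26, 23, 28, 32, 32, 35, 39, 30, 36, 35, 37, 36, 35, 37, 34, 35, 36, 34, 37, 35, 35, 35, 37, 35, 33]
280 [88, 89, 88, 87, 85, 85, 87, 88, 86, 88, 87, 88, 63, 27, 30, 26, 26, 25, 36, 31, 34, 35, 35, 31, 34, 36, 36, 37, 35, 36, 33, 35, 32, 35, 37, 38, 35, 37, 33, 37]
285 [89, 89, 88, 88, 87, 87, 90, 87, 86, 88, 86, 86, 64, 30, 28, 23, 28, 23, 29, 35, 36, 34, 37, 33, 31, 36, 34, 35, 37, 33, 35, 34, 35, 36, 37, 35, 36, 36, 35, 39]
345 [140, 138, 139, 138, 139, 139, 138, 138, 138, 138, 139, 106, 43, 27, 24, 28, 30, 36, 55, 62, 64, 65, 66, 66, 65, 65, 61, 61, 63, 64, 63, 64, 63, 61, 63, 61, 62, 63, 61, 62]
350 [138, 137, 138, 140, 140, 138, 138, 137, 140, 138, 114, 67, 34, 22, 27, 24, 26, 40, 53, 63, 62, 64, 63, 65, 62, 61, 62, 61, 61, 63, 62, 63, 65, 61, 63, 61, 61, 62, 63, 64]
355 [136, 137, 137, 138, 138, 137, 139, 139, 139, 137, 138, 103, 26, 24, 30, 27, 25, 43, 60, 65, 61, 64, 65, 63, 64, 63, 62, 62, 62, 63, 65, 62, 66, 61, 63, 62, 65, 62, 62, 63]
```

View pics/w20.png

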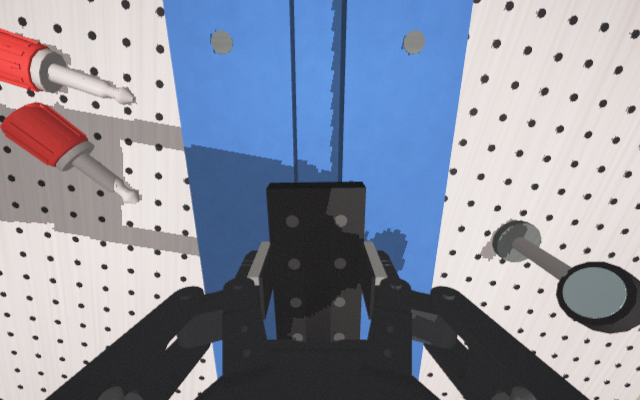

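The inner edge is out of view now, but the pre-slide picture gives a tail gap of 42.9 mm. Adding the 68.9 mm moved makes 111.8, so 3.2 mm remain, agreeing with 2.8 from the top camera. Last 3 mm.

```bash
python3 -m crank '[{"linear":[1,0,0],"twist":0},{"linear":[2,0,0],"twist":0},{"linear":[3,0,0],"twist":0},{"linear":[3,0,0],"twist":0},{"linear":[3,0,0],"twist":0},{"linear":[3,0,0],"twist":0}]'
python3 - <<'E'
from m import *
im=topm();cv2.imwrite('pics/t21.png',im['pixels'][:,:,::-1])
im=cap('scene');cv2.imwrite('pics/s21.png',cv2.resize(im['pixels'][100:280,200:460,::-1],None,fx=3,fy=3,interpolation=2))
P=cloud(im);H=hsv(im)
# plate height along its length (scene depth)
o=np.array([.184,-.983]);l=np.array([.983,.184]);c=np.array([.5832,.0235])
q=(P[...,:2]-c)@np.stack([o,l],1)*1000
for a in range(20,240,20):
    m=(abs(q[...,0]-a)<8)&(abs(q[...,1])<18)&(H[...,2]<90)&(P[...,2]>.07)&(P[...,2]<.13)
    if m.sum()>5: print(a,m.sum(),np.median(P[m][:,2]).round(4))
c3=np.array([.5832,.0235,.09]);o3=np.array([.184,-.983,0]);l3=np.array([.983,.184,0])
for k in (-25,25): print('edge px scene',np.round(proj(im,c3+o3*.13+l3*k/1e3+[0,0,.0127]),1))
d=finder.pinpoint('scene','plate_mark'); print([(x['location'],x['score']) for x in d[:2]])
s=ctrl.get_state();print(s['t'],s['width'],np.round(s['contact_force'],1),np.round(s['tool_pos'],4))
E
```

```text
t: 20.93
tool_pos: [0.5894, -0.001, 0.1115]
ee_rot: [[0.182, 0.001, 0.983], [-0.983, 0.005, 0.182], [-0.004, -1.0, 0.002]]
contact_force: [-2.1, 8.3, 7.4]
width: 0.0462
line n 57 [ 0.6068 -0.1038] out 129.44355938337952 lat -0.25869330724806683
riser [583.3  23.7] [140.2 258. ] 10.75
20 12 0.104
40 61 0.1034
60 59 0.1033
80 62 0.1034
100 54 0.103
120 48 0.1036
140 54 0.1036
160 63 0.1033
180 63 0.1034
200 37 0.1108
220 53 0.1164
edge px scene [265.7 200.6]
edge px scene [273.3 212.7]
[([269.8, 204.9], 0.56)]
21.0833 0.046738319357835456 [-1.9  8.5  7.1] [ 0.5894 -0.001   0.1114]
```

View pics/s21.png

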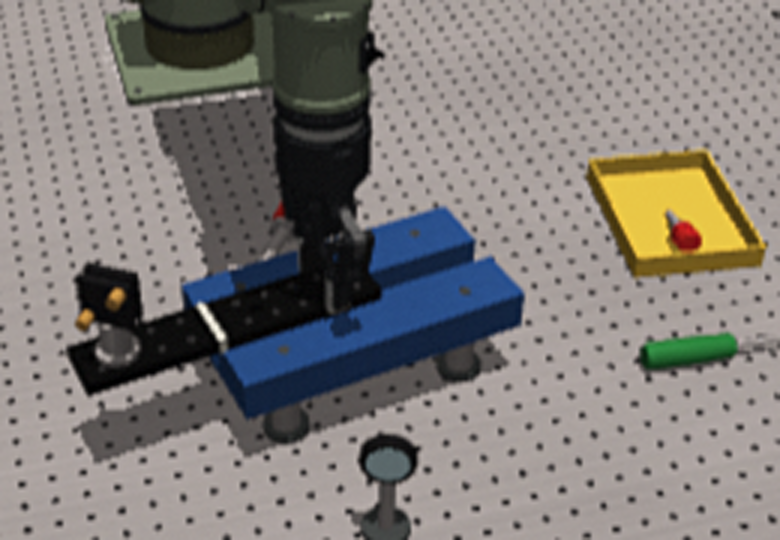

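View pics/t21.png

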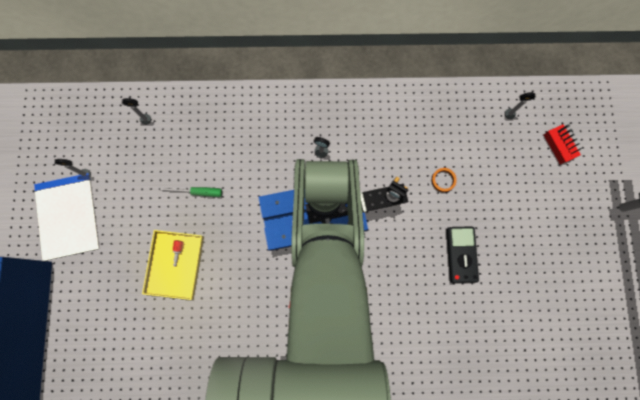

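Final checks:
- The line is 129.4–130.2 mm out (edge at 130), and the network's mark at (269.8,204.9) lies on the projected edge.
- The plate's top is level at 0.103–0.104 from tail to overhang.
- The pin lies in the tray at top (178,250), and everything else is where it was.

The grip is holding, so I'm handing in.

```bash
python3 -c "
from station import ticket
print(ticket.close_job())"
```

```text
the job is handed in; nothing more can be done
None
```

I pulled the pin, laid it in the yellow tray, and slid the plate out until the middle of its white line was over the riser's edge. I handed the job in at about 21 s with the jaws still pinching the tail at the 100 N grip setting.

**Pin:** It is the small upright one that was in the plate. The tool cannot tilt, and my first attempt to tip the pin on the tray floor only slid it. I leaned it on the inside of the tray's far wall, then pressed it down in the middle, with up to about 20 N at the wrist. I let go at about 25° of lean, with the knob end a few mm up. It now lies flat, clear of the tray walls.

**Plate position:** The line read 129.4 mm out with the arm hiding part of it. The previous reading plus the last step gives 130.2 mm, against the edge at 130 mm. The scene camera agreed to within about 2 pixels.

**Plate level:** Its top read 103–104 mm from the tail to the overhang, so it is flat and not tipping.

**Disagreement:** Pulling the pin turned the plate about 1.4°, which I straightened when I pinched the tail. The cameras still differed by about 2 mm on its sideways position (wrist −0.9 mm, top +1.4 mm), so I split the difference. It may also be turned by up to about 1°, though the wrist view showed it square.

The meter, lens, driver, tape and the two larger pins looked untouched, though the arm hid the larger pins from above at the end.

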